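# Swap the shaker in the condiment stand

## Robot

A 7-joint arm with a two-finger parallel gripper is mounted at the origin on a cart in front of the work surface, level with it; the furniture and walls round the work are solid. World frame = base frame: x ahead of the robot, y to its left, z up, the work surface at z = 0. Lengths are in m, angles in rad, forces in N, time in s.
With the tool pointing down it reaches from about 0.4 to 0.875 m from the base axis. Payload 19.3 kg.
Tool frame: the origin (TCP) lies at the very end of the fingers, on their centre line; the grasp point (between the pads) lies 19 mm behind it; z points along the fingers, y is the line along which they close (so a half turn about z gives the same grasp; the last joint's range is limited). The gripper opens to 85 mm and grips with 20 to 120 N. Pads are 22 mm wide; open, the fingers measure 114 mm over their backs; the gripper's body (76 mm by 85 mm) begins 54 mm behind the grasp point. The pads swing forward as they close: fully open they stand 13 mm farther back than shut.
Start: joints at [-1.262, 0.521, -0.036, 1.599, 0.021, 1.021, -0.113], TCP at [0.231, 0.581, 0.231] pointing down, gripper open.
Joint ranges: [-2.91, 2.91], [-0.3, 2.13], [-1.5, 1.42], [0.17, 2.43], [-1.26, 4.41], [0.16, 1.93], [-2.52, 2.52]. Speed limits (rad/s): [1.89, 1.89, 2.39, 2.39, 3.01, 3.01, 3.01].

## Interface

Orientations are given as [roll, pitch, yaw] about the fixed x, y, z axes, in that order (R = Rz(yaw) Ry(pitch) Rx(roll)).
In Python, from workcell import monitor, optics, job_done gives the robot as it stands.
- The arm moves only by the shell command python3 -m handwheel 'ROWS' [FORCE]. ROWS is JSON, a list of rows, each an object of numbers: "dx", "dy", "dz": the shift along the tool's x, y, z in cm; "wx", "wy", "wz": the turn, a rotation vector about the tool's x, y, z in rad; "claw": the opening in per cent of the stroke, from 0 (shut) to 100 (fully open). A call has 1 to 8 rows; each row shifts and turns the commanded pose from where the row before left it, along the tool's axes as they then stand; what a row does not reach is not made up. A row lasts 1/8 s, in which the tool goes at most 62.5 mm and 10.7 degrees, less where a joint would pass 70% of its speed; a pose out of reach is approached as far as the arm can. A call with a gripper value outside its range is refused whole. The fingers move at their own pace and stop on an object; FORCE is the grip in N (left out, the last holds). Time passes only in rows, so rows that do not move let the fingers close. It gives the time, the measured TCP pose, the force, the opening and the grip force at its end, in the units of the state.
- monitor.observe(): the state, without advancing time (a new reading comes with each control period).
- optics.grab_frame(name): name is "scene" or "top" or "wrist"; returns a dict with "frame" (384x512x3 uint8, blue, green, red), "fovy" (degrees; the focal length in pixels is half the picture's height over the tangent of half this angle, whatever the lens; pixels are square), "cx", "cy" (the principal point, pixels), "R" (3x3) and "t" (3): a world point X has camera coordinates R X + t. Camera axes: x right, y down, z forward; pixel columns grow to the right and rows downward; lengths in m; the calibration is good to about 2 mm. The wrist camera is an equidistant fisheye: a pixel r from the principal point sees the ray r / f radians off the axis. A picture is of the moment at which its call begins. There is no depth.
- job_done(): hands the job in; it is judged then, once.
Trained networks look in the newest picture that a camera, given by its name, has taken for a name from the list of things; names that differ only in an ending like _2 or _b are one class to them, and where a whole thing is asked for, a point or a joint stands for the part that bears it (a point fixed in the world has none). Each returns a list of dicts, best first, with "p" (0 to 1); they miss things now and then, are a little off and sometimes report something else, mostly with a low value. They report only what shows in the picture. A call takes as long as a camera call. They do not tell look-alikes from the thing itself.
- optics.masks_of(name, camera): "region" (384x512 bool, what is visible of it) and "rect" ([left, top, width, height] in pixels, round what is visible of it).
The state is a dict: "clock": time; "qpos": joint angles; "qd": joint speeds; "joint_efforts": joint torques, N m; "position": TCP position; "tool_rot": TCP orientation; "force": force on the tool from outside, world axes, zero at the start; "moment": the same for the moment, N m; "grip_width": finger opening in m; "finger_force": force on a finger pad.
Only numpy, scipy, OpenCV 4.12 (cv2) and the standard library are available. Lean on these libraries where they do the work, as an engineer would, in place of code of your own. Each camera call takes 0.05 s, during which the arm holds its last target. There are 200 camera calls.

## Task

In the middle bay of the dark wooden condiment stand the salt shaker is boxed in by the pepper mill and the jam jar: first clear both of these onto the chopping board, so that both stand there, then take the salt shaker out and stand it in the middle of the round plate, and stand the red-capped spice jar in the middle of the empty bay. Finally put the pepper mill and the jam jar back on the stand, each on the very spot where it stood at the start. Keep everything upright all the way.

Things in the scene. Friction and masses are not known exactly. Their poses are not given: they have to be found in the camera images.
- stand: Dark wooden stand, fixed; base 216 (x) x 92 (y) mm, its top 12 mm above the worktop. In a row along its x: end seat at -65 mm, bay at 0, end seat at +65 mm, each a cork disc. The bay has 2 side panels 8 mm thick, 56 mm long in x, centred at y = +-36 mm, tops 92 mm above the worktop, 64 mm between: grip there closing along the stand's x, at the wall-less seats along y. Origin: centre of underside.
- board: Wooden chopping board lying flat and fixed, 220 (x) x 310 (y) x 22 mm; the side area for cleared things. Origin: centre of the underside; its flat top is 22 mm above it.
- plate: Small round beige ceramic plate, fixed, 130 mm across and 17 mm high at the rim; flat floor of about 80 mm diameter, 9 mm above the worktop. Origin: centre of the underside.
- pepper_mill: Brown wooden pepper mill, 58 mm diameter at the foot, narrower waist, 170 mm tall, about 0.18 kg. At the start on one end seat of the stand. Origin: centre of the underside; z up.
- jam_jar: Glass jar of pink-red jam with a pale metal lid, 62 mm diameter, 99 mm tall, 0.3 to 0.65 kg. At the start on the other end seat of the stand. Origin: centre of the underside; z up.
- salt_shaker: Salt shaker of grey and clear plastic, 44 mm diameter up to 70 mm height, then a domed cap of 34 mm diameter; 90 mm tall, about 0.1 kg. At the start in the middle bay of the stand, about 12 mm from its neighbours. Origin: centre of the underside; z up.
- spice_jar: Glass spice jar with a red cap and a green label, 45 mm diameter, 106 mm tall, about 0.11 kg. At the start on the worktop beyond the plate. Origin: centre of the underside; z up.
Mind the look-alikes: they are no part of the job. What is shaped like the salt_shaker but orange is not meant.

How it is judged:
By the outcome, as a careful person would: the job done as asked, in the order asked, and still so for the second after the job is handed in, with the robot touching nothing.
It also fails if it takes over 144 s, if anything falls off the work surface, if the arm or the gripper's body presses on something with over 40 N, if the wrist force passes 120 N, or if a joint passes its speed limit or range.

## Working session

There is one attempt and no reset: what is moved stays moved. The work goes in short steps, Python scripts to look and compute and a shell command to move; the robot and the scene stay as the last step left them, time stands still between calls to the robot, and variables do not carry over. Pictures are saved under pics/ and viewed, at most 14 in all, crops included, and the job is handed in when it is done.

```bash
ls; mkdir -p pics
cat > h.py <<'E'
import numpy as np, cv2
from workcell import monitor, optics
def pic(c):
    return optics.grab_frame(c)
def proj(d,X):
    p=d["R"]@np.array(X,float)+np.array(d["t"]); f=192/np.tan(np.radians(d["fovy"]/2))
    return np.array([d["cx"]+f*p[0]/p[2], d["cy"]+f*p[1]/p[2]])
def back(d,u,v,z,fish=False):
    f=192/np.tan(np.radians(d["fovy"]/2)); a=np.array([u-d["cx"],v-d["cy"]])
    if fish:
        r=np.hypot(*a); th=r/f; ray=np.array([*(a/max(r,1e-9)*np.sin(th)),np.cos(th)])
    else: ray=np.array([*(a/f),1.])
    R=np.array(d["R"]); C=-R.T@np.array(d["t"]); w=R.T@ray
    return C+w*(z-C[2])/w[2]
E
python3 - <<'E'
from h import *
s=monitor.observe(); print({k:np.round(v,3) for k,v in s.items()})
for c in("scene","top"):
    d=pic(c); cv2.imwrite(f"pics/{c}0.png",d["frame"]); print(c,d["fovy"],d["cx"],d["cy"],np.round(-np.array(d["R"]).T@d["t"],3),np.round(d["R"],2).tolist())
    for n in["stand","board","plate","pepper_mill","jam_jar","salt_shaker","spice_jar"]:
        print(n,[(round(m["p"],2),m["rect"]) for m in optics.masks_of(n,c)])
E
```

```text
pics
{'clock': np.float64(0.0), 'qpos': array([-1.262,  0.522, -0.036,  1.6  ,  0.021,  1.021, -0.113]), 'qd': array([-0.003,  0.   , -0.001,  0.   ,  0.   ,  0.001, -0.   ]), 'joint_efforts': array([-1.0000e-03, -9.2712e+01,  1.9800e+00, -3.6990e+01,  1.8000e-02,
        8.0000e-03,  0.0000e+00]), 'position': array([0.231, 0.58 , 0.231]), 'tool_rot': array([-3.14 ,  0.   ,  2.763]), 'force': array([0.037, 0.185, 0.874]), 'moment': array([ 0.016,  0.027, -0.002]), 'finger_force': np.float64(0.0), 'grip_width': np.float64(0.085)}
scene 50.76588904065135 263.92435247114673 189.5781916426771 [-0.141 -0.937  0.971] [[0.8, -0.6, 0.02], [-0.37, -0.52, -0.77], [0.47, 0.61, -0.64]]
stand [(0.83, [262.0, 226.3, 63.8, 57.3])]
board [(0.91, [162.0, 131.1, 80.8, 47.9])]
plate [(0.76, [242.5, 180.5, 34.4, 21.7])]
pepper_mill [(0.64, [301.3, 207.8, 20.4, 43.2])]
jam_jar [(0.58, [270.1, 237.2, 19.9, 35.1])]
salt_shaker [(0.76, [303.3, 272.2, 10.2, 26.1]), (0.65, [289.5, 233.9, 12.6, 25.1]), (0.59, [267.6, 214.3, 13.7, 20.9])]
spice_jar [(0.84, [277.5, 157.0, 10.4, 26.5])]
top 44.8008067777342 263.09559500324673 189.4081689721671 [ 0.394 -0.047  1.406] [[0.01, -1.0, 0.01], [-1.0, -0.01, -0.08], [0.08, -0.01, -1.0]]
stand [(0.97, [333.2, 169.0, 42.9, 75.9])]
board [(0.9, [79.2, 146.0, 110.7, 88.9])]
plate [(0.82, [226.7, 150.2, 45.2, 46.1]), (0.29, [345.4, 199.4, 20.2, 15.7])]
pepper_mill [(0.94, [341.8, 173.6, 27.1, 23.5])]
jam_jar [(0.58, [347.1, 219.5, 24.6, 21.4])]
salt_shaker [(0.56, [309.4, 195.2, 14.4, 16.8]), (0.51, [385.1, 218.8, 21.6, 15.5]), (0.45, [344.5, 198.7, 18.6, 17.3])]
spice_jar [(0.57, [236.9, 125.2, 18.7, 20.0])]
```

Run:
```python
import cv2
a=cv2.imread("pics/top0.png");cv2.imwrite("pics/top0c.png",cv2.resize(a[80:280,60:440],None,fx=2.1,fy=2.1,interpolation=cv2.INTER_CUBIC))
a=cv2.imread("pics/scene0.png");cv2.imwrite("pics/scene0c.png",cv2.resize(a[110:310,150:350],None,fx=3,fy=3,interpolation=cv2.INTER_CUBIC))
```

```text
(no output)
```

View pics/top0c.png

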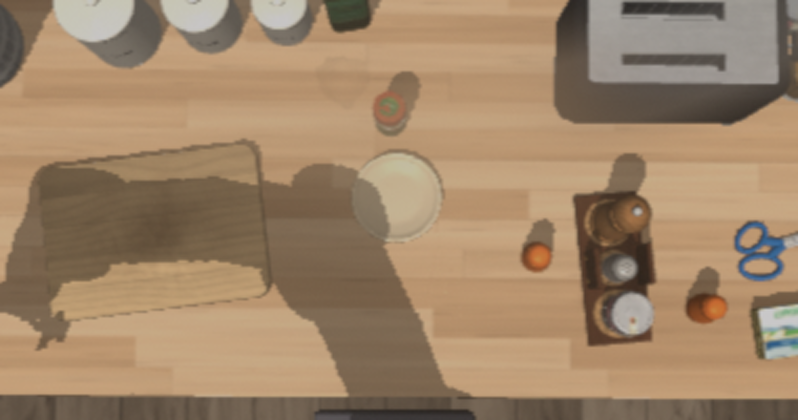

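View pics/scene0c.png

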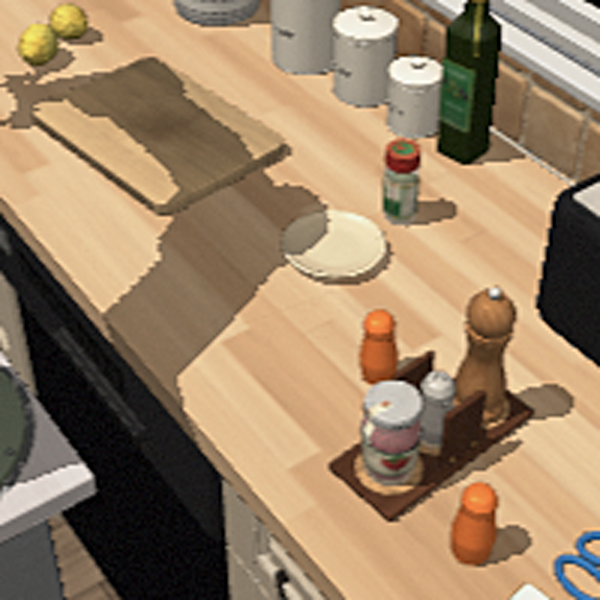

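The top crop shows the stand at about (612,268), which is full-picture px (351,207). The mill is at its far end (knob at crop 638,213) and the jam jar at its near end (lid at 632,313). There are three shaker candidates:
- **Orange, crop (537,256):** look-alike.
- **Orange, crop (706,308):** look-alike.
- **Grey and clear, crop (620,267), in the bay:** this fits the description. I'll confirm it in a close wrist crop.

The red-capped spice jar is at crop (390,108), the plate at (397,197) and the board at (155,230).

```bash
cat >> h.py <<'E'
def tool_step(target,s=None):
    "cm shift along tool axes to reach target TCP"
    from scipy.spatial.transform import Rotation as Ro
    s=s or monitor.observe(); R=Ro.from_euler("xyz",s["tool_rot"]).as_matrix()
    return np.round(R.T@(np.array(target)-s["position"])*100,2)
E
python3 - <<'E'
from h import *
d=pic("top")
c=lambda u,v:(60+u/2.1,80+v/2.1)
for n,u,v,z in[("mill knob",638,212,.175),("jam lid",632,313,.111),("salt cap",623,266,.1),("spice cap",390,106,.106),("plate",397,197,.017),
 ("st SL",588,345,.012),("st SR",652,340,.012),("st NL",574,196,.012),("b1",38,170,.022),("b2",255,142,.022),("b3",270,295,.022),("b4",55,320,.022),("or1",537,256,.05),("or2",712,308,.08)]:
    print(n,np.round(back(d,*c(u,v),z),3))
from scipy.spatial.transform import Rotation as Ro
print(Ro.from_euler("xyz",monitor.observe()["tool_rot"]).as_matrix().round(2))
E
```

```text
mill knob [ 0.519 -0.33   0.175]
jam lid [ 0.391 -0.335  0.111]
salt cap [ 0.454 -0.326  0.1  ]
spice cap [ 0.667 -0.012  0.106]
plate [ 0.554 -0.021  0.017]
st SL [ 0.345 -0.294  0.012]
st SR [ 0.353 -0.385  0.012]
st NL [ 0.558 -0.275  0.012]
b1 [0.588 0.489 0.022]
b2 [0.631 0.182 0.022]
b3 [0.413 0.156 0.022]
b4 [0.376 0.457 0.022]
or1 [ 0.469 -0.217  0.05 ]
or2 [ 0.399 -0.451  0.08 ]
[[-0.93  0.37  0.  ]
 [ 0.37  0.93  0.  ]
 [-0.    0.   -1.  ]]
```

```bash
python3 -m handwheel '[{"dx":-5.8,"dz":-2,"wz":0.1},{"dx":-5.8,"dz":-2,"wz":0.1},{"dx":-5.8,"dz":-2,"wz":0.1},{"dx":-5.8,"dz":-2,"wz":0.1},{"dx":-5.8,"dz":-2,"wz":0.1},{"dx":-5.8,"dz":-2,"wz":0.1},{"dx":-5.8,"dz":-2,"wz":0.1},{"dx":-5.8,"dz":-2,"wz":0.1}]'
python3 -m handwheel '[{"dx":-5.8,"wz":0.1},{"dx":-5.8,"wz":0.1},{"dx":-5.8,"wz":0.1},{"dx":-5.8,"wz":0.1},{"dx":-5.8,"wz":0.1},{"dx":-5.8,"wz":0.1},{"dx":-5.8,"wz":0.1},{"dx":-5.8,"wz":0.1}]'
python3 -m handwheel '[{"dx":-5.8,"wz":0.1},{"dx":-5.8,"wz":0.1},{"wz":0.18},{"wz":0.18},{"wz":0.18},{"wz":0.18},{"wz":0.15},{}]'
python3 - <<'E'
from h import *
d=pic("wrist"); cv2.imwrite("pics/w1.png",d["frame"]); s=monitor.observe()
print(s["position"],s["tool_rot"],s["qpos"].round(2) if hasattr(s["qpos"],"round") else s["qpos"]); print(d["fovy"],-np.array(d["R"]).T@d["t"],np.round(d["R"],2))
for n in["stand","pepper_mill","jam_jar","salt_shaker"]: print(n,[(round(m["p"],2),m["rect"]) for m in optics.masks_of(n,"wrist")])
E
```

```text
[0.23116673 0.58067364 0.23128655] [-3.14156314e+00 -5.62059300e-06  2.76272054e+00] [-1.26  0.52 -0.04  1.6   0.02  1.02 -0.11]
65.70646984690485 [0.16264173 0.60879438 0.37472556] [[ 0.37  0.93  0.  ]
 [ 0.89 -0.35  0.29]
 [ 0.27 -0.11 -0.96]]
stand []
pepper_mill [(0.42, [93.0, 290.5, 154.6, 87.8])]
jam_jar []
salt_shaker []schema error: expected keys dx, dy, dz, wx, wy, wz, claw
schema error: expected keys dx, dy, dz, wx, wy, wz, claw
schema error: expected keys dx, dy, dz, wx, wy, wz, claw
```

View pics/w1.png

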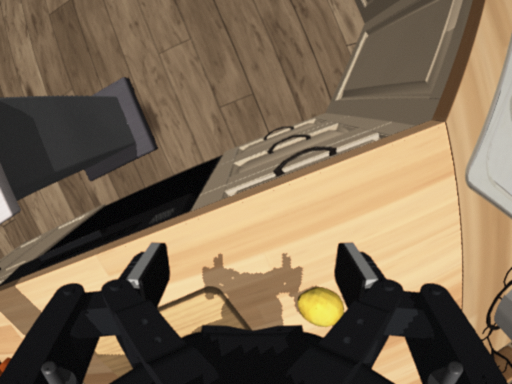

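The rows were refused because every key is required, so the arm hasn't moved. This picture only shows the table edge and the fingers, with a lemon at (320,307). I'm sending the move again with all the keys.

```bash
python3 -m handwheel '[{"dx":-5.8,"dy":0,"dz":-2,"wx":0,"wy":0,"wz":0.1,"claw":100},{"dx":-5.8,"dy":0,"dz":-2,"wx":0,"wy":0,"wz":0.1,"claw":100},{"dx":-5.8,"dy":0,"dz":-2,"wx":0,"wy":0,"wz":0.1,"claw":100},{"dx":-5.8,"dy":0,"dz":-2,"wx":0,"wy":0,"wz":0.1,"claw":100},{"dx":-5.8,"dy":0,"dz":-2,"wx":0,"wy":0,"wz":0.1,"claw":100},{"dx":-5.8,"dy":0,"dz":-2,"wx":0,"wy":0,"wz":0.1,"claw":100},{"dx":-5.8,"dy":0,"dz":-2,"wx":0,"wy":0,"wz":0.1,"claw":100},{"dx":-5.8,"dy":0,"dz":-2,"wx":0,"wy":0,"wz":0.1,"claw":100}]'
python3 -m handwheel '[{"dx":-5.8,"dy":0,"dz":0,"wx":0,"wy":0,"wz":0.1,"claw":100},{"dx":-5.8,"dy":0,"dz":0,"wx":0,"wy":0,"wz":0.1,"claw":100},{"dx":-5.8,"dy":0,"dz":0,"wx":0,"wy":0,"wz":0.1,"claw":100},{"dx":-5.8,"dy":0,"dz":0,"wx":0,"wy":0,"wz":0.1,"claw":100},{"dx":-5.8,"dy":0,"dz":0,"wx":0,"wy":0,"wz":0.1,"claw":100},{"dx":-5.8,"dy":0,"dz":0,"wx":0,"wy":0,"wz":0.1,"claw":100},{"dx":-5.8,"dy":0,"dz":0,"wx":0,"wy":0,"wz":0.1,"claw":100},{"dx":-5.8,"dy":0,"dz":0,"wx":0,"wy":0,"wz":0.1,"claw":100}]'
python3 -m handwheel '[{"dx":-5.8,"dy":0,"dz":0,"wx":0,"wy":0,"wz":0.1,"claw":100},{"dx":-5.8,"dy":0,"dz":0,"wx":0,"wy":0,"wz":0.1,"claw":100},{"dx":0,"dy":0,"dz":0,"wx":0,"wy":0,"wz":0.18,"claw":100},{"dx":0,"dy":0,"dz":0,"wx":0,"wy":0,"wz":0.18,"claw":100},{"dx":0,"dy":0,"dz":0,"wx":0,"wy":0,"wz":0.18,"claw":100},{"dx":0,"dy":0,"dz":0,"wx":0,"wy":0,"wz":0.18,"claw":100},{"dx":0,"dy":0,"dz":0,"wx":0,"wy":0,"wz":0.15,"claw":100},{"dx":0,"dy":0,"dz":0,"wx":0,"wy":0,"wz":0,"claw":100}]'
python3 - <<'E'
from h import *
d=pic("wrist"); cv2.imwrite("pics/w2.png",d["frame"]); s=monitor.observe()
print(s["position"],s["tool_rot"],s["qpos"],s["clock"]); print(-np.array(d["R"]).T@d["t"],np.round(d["R"],2))
for n in["stand","pepper_mill","jam_jar","salt_shaker"]: print(n,[(round(m["p"],2),m["rect"]) for m in optics.masks_of(n,"wrist")])
E
```

```text
clock: 2.1
position: [0.5691, 0.278, 0.3919]
tool_rot: [3.142, -0.0, 1.96]
force: [0.5, 0.2, 0.1]
grip_width: 0.0851
finger_force: 0.0
clock: 3.1
position: [0.5866, -0.1736, 0.3912]
tool_rot: [3.142, 0.0, 1.16]
force: [0.1, -0.7, -0.1]
grip_width: 0.0857
finger_force: 0.0
clock: 4.1
position: [0.5361, -0.2755, 0.3912]
tool_rot: [3.141, 0.0, 0.094]
force: [1.3, 0.4, -0.0]
grip_width: 0.085
finger_force: 0.0
[ 0.53604883 -0.27555646  0.39121194] [3.14148495e+00 2.78615038e-04 9.63859361e-02] [-0.14917474  0.46482314  0.81719848  1.4608414  -0.34038261  1.36262589
 -0.7893214 ] 4.15
[ 0.60912452 -0.2676968   0.53459421] [[ 0.09 -1.   -0.  ]
 [-0.95 -0.09  0.29]
 [-0.29 -0.03 -0.96]]
stand [(0.76, [248.2, 133.8, 58.1, 114.1])]
pepper_mill [(0.64, [258.4, 145.8, 49.9, 51.8])]
jam_jar [(0.79, [259.8, 214.2, 35.5, 49.8])]
salt_shaker [(0.75, [267.1, 185.3, 24.3, 33.5]), (0.71, [199.7, 169.8, 27.9, 31.1]), (0.62, [323.7, 217.7, 31.1, 31.0])]
```

View pics/w2.png

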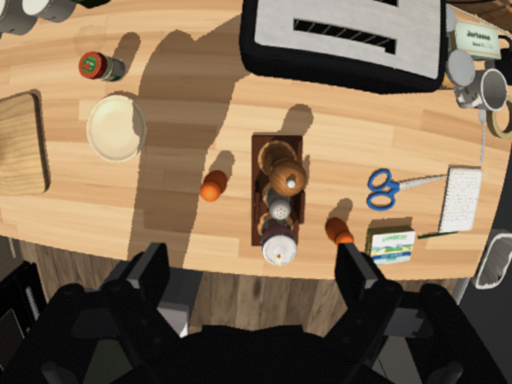

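The grey shaker stands in the bay at (280,208). The orange ones at (213,185) and (339,232) are the look-alikes. I'll confirm with one enlarged crop.

Run:
```python
import cv2
a=cv2.imread("pics/w2.png");cv2.imwrite("pics/w2c.png",cv2.resize(a[125:275,180:360],None,fx=4,fy=4,interpolation=cv2.INTER_CUBIC))
```

```text
(no output)
```

View pics/w2c.png

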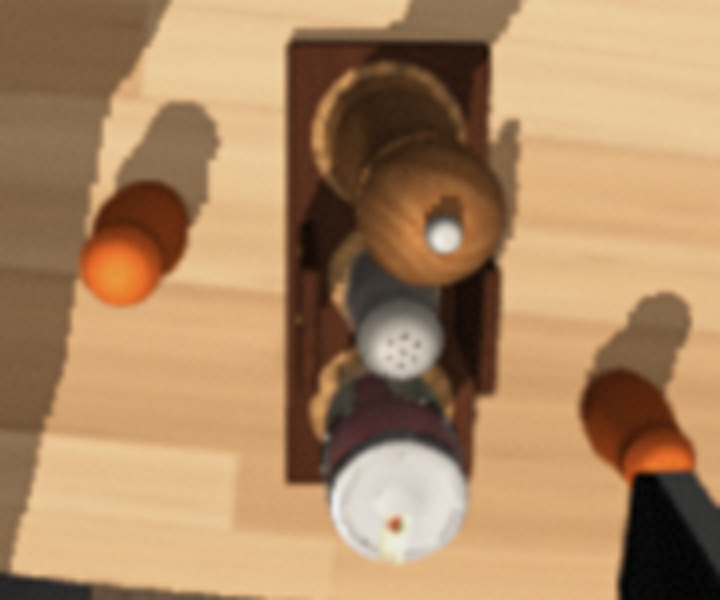

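The crop confirms a grey shaker with a perforated cap at crop (400,345), standing between the mill knob (446,235) and the jam lid (398,497).

Run:
```python
from h import *
d=pic("wrist"); c=lambda u,v:(180+u/4,125+v/4)
for n,u,v,z in[("stNL",290,42,.012),("stNR",488,42,.012),("stSL",287,483,.012),("mill tip",446,235,.18),("mill ball",432,208,.155),("jam",398,497,.111),("salt",401,345,.098),("corkN",390,135,.014)]:
    print(n,np.round(back(d,*c(u,v),z,True),4))
```

```text
stNL [ 0.5579 -0.2738  0.012 ]
stNR [ 0.5672 -0.3611  0.012 ]
stSL [ 0.3454 -0.2926  0.012 ]
mill tip [ 0.5196 -0.3258  0.18  ]
mill ball [ 0.522 -0.324  0.155]
jam [ 0.3929 -0.3329  0.111 ]
salt [ 0.453  -0.3274  0.098 ]
corkN [ 0.5211 -0.322   0.014 ]
```

Run:
```python
from h import *
d=pic("scene"); m=optics.masks_of("pepper_mill","scene")[0]["region"]
cv2.imwrite("pics/mill.png",cv2.resize(d["frame"][195:265,290:335],None,fx=8,fy=8,interpolation=cv2.INTER_CUBIC))
C=-np.array(d["R"]).T@d["t"]; ax=np.array([.521,-.3235])
lat=np.array(d["R"])[0]
for h in range(0,176,8):
    p=proj(d,[*ax,.012+h/1000]); q=proj(d,np.array([*ax,.012+h/1000])+lat*.01); k=q[0]-p[0]
    r=int(round(p[1])); xs=np.where(m[r])[0] if r<384 else []
    print(h,p.round(1),"px/cm",round(k,2),(round((xs.min()-p[0])/k*10),round((xs.max()+1-p[0])/k*10)) if len(xs) else None)
```

```text
0 [308.8 245.2] px/cm 3.12 (7, 29)
8 [309.1 243.5] px/cm 3.13 (-26, 29)
16 [309.3 241.7] px/cm 3.14 (-26, 28)
24 [309.5 240. ] px/cm 3.16 (-27, 27)
32 [309.8 238.2] px/cm 3.17 (-28, 26)
40 [310.  236.5] px/cm 3.18 (-28, 25)
48 [310.2 234.7] px/cm 3.2 (-29, 24)
56 [310.5 232.9] px/cm 3.21 (-26, 23)
64 [310.7 231.1] px/cm 3.22 (-27, 23)
72 [310.9 229.3] px/cm 3.23 (-25, 19)
80 [311.2 227.4] px/cm 3.25 (-22, 21)
88 [311.4 225.6] px/cm 3.26 (-23, 20)
96 [311.7 223.7] px/cm 3.27 (-23, 22)
104 [311.9 221.8] px/cm 3.29 (-24, 25)
112 [312.2 219.9] px/cm 3.3 (-25, 24)
120 [312.4 218. ] px/cm 3.31 (-25, 26)
128 [312.7 216. ] px/cm 3.33 (-26, 25)
136 [312.9 214.1] px/cm 3.34 (-24, 27)
144 [313.2 212.1] px/cm 3.36 (-24, 23)
152 [313.5 210.1] px/cm 3.37 (-22, 19)
160 [313.7 208.1] px/cm 3.39 (-17, 16)
168 [314.  206.1] px/cm 3.4 (-6, 6)
```

View pics/mill.png

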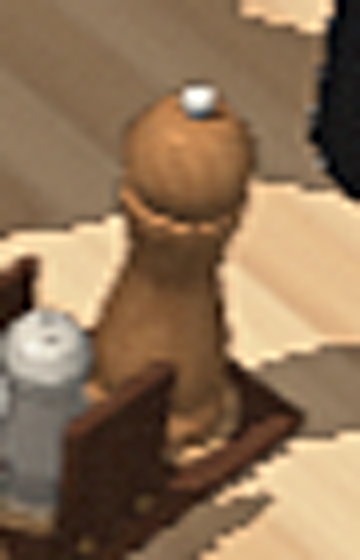

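```bash
python3 -m handwheel '[{"dx":-2.0,"dy":4.8,"dz":0,"wx":0,"wy":0,"wz":0,"claw":100},{"dx":0,"dy":0,"dz":5,"wx":0,"wy":0,"wz":0,"claw":100},{"dx":0,"dy":0,"dz":5,"wx":0,"wy":0,"wz":0,"claw":100},{"dx":0,"dy":0,"dz":5,"wx":0,"wy":0,"wz":0,"claw":100},{"dx":0,"dy":0,"dz":0,"wx":0,"wy":0,"wz":0,"claw":100},{"dx":0,"dy":0,"dz":0,"wx":0,"wy":0,"wz":0,"claw":100}]'
python3 - <<'E'
from h import *
d=pic("wrist"); cv2.imwrite("pics/w3.png",d["frame"]); s=monitor.observe()
print(s["position"],s["tool_rot"]); print(tool_step([.5205,-.325,.126],s))
E
```

```text
clock: 5.25
position: [0.521, -0.3261, 0.2433]
tool_rot: [3.14, -0.001, 0.093]
force: [-0.0, -0.2, 0.4]
grip_width: 0.0854
finger_force: 0.0
[ 0.52121985 -0.32612115  0.24358145] [ 3.14006349e+00 -2.27032506e-03  9.28315821e-02]
[-0.09 -0.14 11.76]
```

View pics/w3.png

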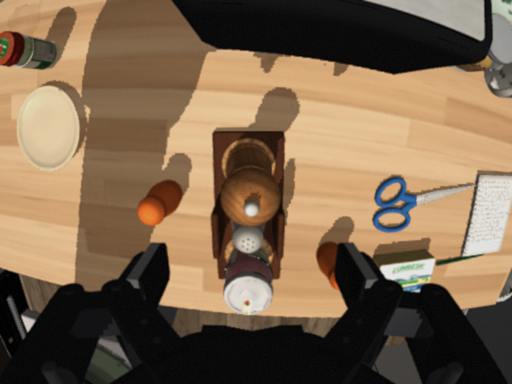

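The mill tip is at (251,209), the salt cap at (248,239) and the jam lid at (247,294). The view down is clear.

Run:
```python
from h import *
d=pic("wrist"); s=monitor.observe(); print(d["cx"],d["cy"])
for n,u,v,z in[("mill tip",251.5,208.5,.18),("mill ball",251,197,.14),("jam",248,295,.111),("salt",248,238,.1),("stNL",216,132,.012),("stNR",282,132,.012),("L orange cap",151,211,.08),("plate",48,127,.017),("spice",10,47,.106)]:
    print(n,np.round(back(d,u,v,z,True),4))
print(s["position"])
```

```text
251.72413493812522 193.43972031703873
mill tip [ 0.5206 -0.3251  0.18  ]
mill ball [ 0.517 -0.325  0.14 ]
jam [ 0.3921 -0.333   0.111 ]
salt [ 0.4587 -0.3271  0.1   ]
stNL [ 0.5587 -0.2766  0.012 ]
stNR [ 0.5662 -0.3596  0.012 ]
L orange cap [ 0.4709 -0.2143  0.08  ]
plate [ 0.5573 -0.0227  0.017 ]
spice [ 0.6652 -0.0223  0.106 ]
[ 0.52122208 -0.32599024  0.24347574]
```

```bash
python3 -m handwheel '[{"dx":-0.1,"dy":-0.1,"dz":4,"wx":0,"wy":0,"wz":0,"claw":100},{"dx":0,"dy":0,"dz":4,"wx":0,"wy":0,"wz":0,"claw":100},{"dx":0,"dy":0,"dz":3.7,"wx":0,"wy":0,"wz":0,"claw":100},{"dx":0,"dy":0,"dz":0,"wx":0,"wy":0,"wz":0,"claw":100},{"dx":0,"dy":0,"dz":0,"wx":0,"wy":0,"wz":0,"claw":100}]' 40
python3 -m handwheel '[{"dx":0,"dy":0,"dz":0,"wx":0,"wy":0,"wz":0,"claw":0},{"dx":0,"dy":0,"dz":0,"wx":0,"wy":0,"wz":0,"claw":0},{"dx":0,"dy":0,"dz":0,"wx":0,"wy":0,"wz":0,"claw":0},{"dx":0,"dy":0,"dz":0,"wx":0,"wy":0,"wz":0,"claw":0},{"dx":0,"dy":0,"dz":0,"wx":0,"wy":0,"wz":0,"claw":0}]' 40
```

```text
clock: 5.98
position: [0.5203, -0.3252, 0.1265]
tool_rot: [3.14, -0.002, 0.093]
force: [1.1, -0.4, 0.5]
grip_width: 0.0856
finger_force: 0.0
clock: 6.6
position: [0.52, -0.3248, 0.1255]
tool_rot: [3.141, -0.002, 0.093]
force: [-0.5, 1.6, 11.3]
grip_width: 0.0475
finger_force: 39.6
```

```bash
python3 -m handwheel '[{"dx":0,"dy":0,"dz":0,"wx":0,"wy":0,"wz":0,"claw":85},{"dx":0,"dy":0,"dz":0,"wx":0,"wy":0,"wz":0,"claw":85},{"dx":0,"dy":0,"dz":0.8,"wx":0,"wy":0,"wz":0,"claw":85},{"dx":0,"dy":0,"dz":0,"wx":0,"wy":0,"wz":0,"claw":0},{"dx":0,"dy":0,"dz":0,"wx":0,"wy":0,"wz":0,"claw":0},{"dx":0,"dy":0,"dz":0,"wx":0,"wy":0,"wz":0,"claw":0},{"dx":0,"dy":0,"dz":0,"wx":0,"wy":0,"wz":0,"claw":0},{"dx":0,"dy":0,"dz":0,"wx":0,"wy":0,"wz":0,"claw":0}]' 40
```

```text
clock: 7.6
position: [0.5194, -0.3245, 0.1163]
tool_rot: [3.142, 0.0, 0.093]
force: [-0.2, 0.2, -1.6]
grip_width: 0.0476
finger_force: 41.1
```

```bash
python3 -m handwheel '[{"dx":0,"dy":0,"dz":-1,"wx":0,"wy":0,"wz":0,"claw":0},{"dx":0,"dy":0,"dz":-2,"wx":0,"wy":0,"wz":0,"claw":0},{"dx":0,"dy":0,"dz":-4,"wx":0,"wy":0,"wz":0,"claw":0},{"dx":0,"dy":0,"dz":-4,"wx":0,"wy":0,"wz":0,"claw":0},{"dx":0,"dy":0,"dz":-3,"wx":0,"wy":0,"wz":0,"claw":0},{"dx":0,"dy":0,"dz":-1,"wx":0,"wy":0,"wz":0,"claw":0},{"dx":0,"dy":0,"dz":0,"wx":0,"wy":0,"wz":0,"claw":0}]' 60
python3 -m handwheel '[{"dx":1.15,"dy":-1.45,"dz":0,"wx":0,"wy":0,"wz":-0.03,"claw":0},{"dx":2.3,"dy":-2.9,"dz":0,"wx":0,"wy":0,"wz":-0.06,"claw":0},{"dx":3.35,"dy":-4.23,"dz":0,"wx":0,"wy":0,"wz":-0.087,"claw":0},{"dx":3.35,"dy":-4.23,"dz":0,"wx":0,"wy":0,"wz":-0.087,"claw":0},{"dx":3.35,"dy":-4.23,"dz":0,"wx":0,"wy":0,"wz":-0.087,"claw":0},{"dx":3.35,"dy":-4.23,"dz":0,"wx":0,"wy":0,"wz":-0.087,"claw":0},{"dx":3.35,"dy":-4.23,"dz":0,"wx":0,"wy":0,"wz":-0.087,"claw":0},{"dx":3.35,"dy":-4.23,"dz":0,"wx":0,"wy":0,"wz":-0.087,"claw":0}]'
python3 -m handwheel '[{"dx":3.35,"dy":-4.23,"dz":0,"wx":0,"wy":0,"wz":-0.087,"claw":0},{"dx":3.35,"dy":-4.23,"dz":0,"wx":0,"wy":0,"wz":-0.087,"claw":0},{"dx":3.35,"dy":-4.23,"dz":0,"wx":0,"wy":0,"wz":-0.087,"claw":0},{"dx":3.35,"dy":-4.23,"dz":0,"wx":0,"wy":0,"wz":-0.087,"claw":0},{"dx":3.35,"dy":-4.23,"dz":0,"wx":0,"wy":0,"wz":-0.087,"claw":0},{"dx":3.35,"dy":-4.23,"dz":0,"wx":0,"wy":0,"wz":-0.087,"claw":0},{"dx":2.3,"dy":-2.9,"dz":0,"wx":0,"wy":0,"wz":-0.06,"claw":0},{"dx":0.7,"dy":-0.9,"dz":0,"wx":0,"wy":0,"wz":-0.02,"claw":0}]'
python3 - <<'E'
from h import *
d=pic("wrist"); cv2.imwrite("pics/w4.png",d["frame"]); s=monitor.observe()
print(s["position"],s["tool_rot"],s["qpos"]); print(tool_step([.52,.4,.127],s))
E
```

```text
clock: 8.48
position: [0.5195, -0.3244, 0.2668]
tool_rot: [3.141, -0.001, 0.093]
force: [0.2, -0.4, -2.2]
grip_width: 0.0471
finger_force: 61.9
clock: 9.48
position: [0.6338, 0.0344, 0.265]
tool_rot: [-3.141, 0.001, 0.71]
force: [0.9, -0.6, -1.1]
grip_width: 0.0475
finger_force: 61.8
clock: 10.48
position: [0.5253, 0.3852, 0.2649]
tool_rot: [-3.14, 0.001, 1.313]
force: [-0.0, 0.2, -0.7]
grip_width: 0.0469
finger_force: 61.9
[0.52532663 0.38510847 0.2650756 ] [-3.13965763e+00  7.08172338e-04  1.31273103e+00] [-0.98318104  0.56814023  0.41257494  1.5004922  -0.24258175  1.12541771
 -0.78120934]
[ 1.31 -0.87 13.81]
```

View pics/w4.png

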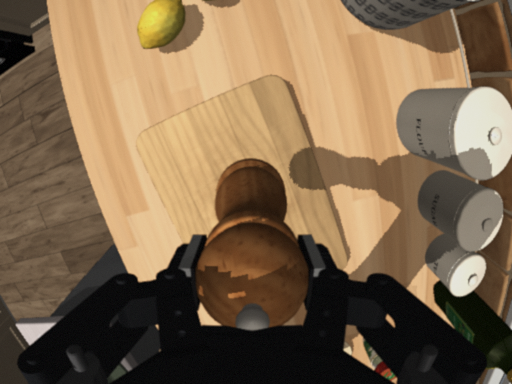

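The wrist picture shows the mill held between the pads at (252,270), with the board below it. Lowering now.

```bash
python3 -m handwheel '[{"dx":1.3,"dy":-0.9,"dz":2,"wx":0,"wy":0,"wz":0,"claw":0},{"dx":0,"dy":0,"dz":4,"wx":0,"wy":0,"wz":0,"claw":0},{"dx":0,"dy":0,"dz":4,"wx":0,"wy":0,"wz":0,"claw":0},{"dx":0,"dy":0,"dz":2.5,"wx":0,"wy":0,"wz":0,"claw":0},{"dx":0,"dy":0,"dz":0.8,"wx":0,"wy":0,"wz":0,"claw":0},{"dx":0,"dy":0,"dz":0.3,"wx":0,"wy":0,"wz":0,"claw":0},{"dx":0,"dy":0,"dz":0.2,"wx":0,"wy":0,"wz":0,"claw":0},{"dx":0,"dy":0,"dz":0,"wx":0,"wy":0,"wz":0,"claw":0}]'
```

```text
clock: 11.52
position: [0.5228, 0.3971, 0.1289]
tool_rot: [3.141, -0.001, 1.307]
force: [0.8, -0.0, -1.2]
grip_width: 0.0471
finger_force: 61.9
```

```bash
python3 -m handwheel '[{"dx":0,"dy":0,"dz":0.1,"wx":0,"wy":0,"wz":0,"claw":0},{"dx":0,"dy":0,"dz":0.1,"wx":0,"wy":0,"wz":0,"claw":0},{"dx":0,"dy":0,"dz":0,"wx":0,"wy":0,"wz":0,"claw":0}]'
python3 -m handwheel '[{"dx":0,"dy":0,"dz":0.1,"wx":0,"wy":0,"wz":0,"claw":0},{"dx":0,"dy":0,"dz":0,"wx":0,"wy":0,"wz":0,"claw":0}]'
```

```text
clock: 11.9
position: [0.5226, 0.3969, 0.1263]
tool_rot: [3.142, 0.0, 1.307]
force: [-0.5, 0.8, -1.8]
grip_width: 0.0472
finger_force: 61.9
clock: 12.15
position: [0.5228, 0.3972, 0.1259]
tool_rot: [3.141, -0.001, 1.307]
force: [-0.1, 0.2, 6.9]
grip_width: 0.0471
finger_force: 63.1
```

```bash
python3 -m handwheel '[{"dx":0,"dy":0,"dz":0,"wx":0,"wy":0,"wz":0,"claw":100},{"dx":0,"dy":0,"dz":0,"wx":0,"wy":0,"wz":0,"claw":100},{"dx":0,"dy":0,"dz":0,"wx":0,"wy":0,"wz":0,"claw":100},{"dx":0,"dy":0,"dz":-2,"wx":0,"wy":0,"wz":0,"claw":100},{"dx":0,"dy":0,"dz":-5,"wx":0,"wy":0,"wz":0,"claw":100},{"dx":0,"dy":0,"dz":-5,"wx":0,"wy":0,"wz":0,"claw":100},{"dx":0,"dy":0,"dz":-5,"wx":0,"wy":0,"wz":0,"claw":100}]'
python3 -m handwheel '[{"dx":-4.4,"dy":3.8,"dz":0,"wx":0,"wy":0,"wz":0.087,"claw":100},{"dx":-4.4,"dy":3.8,"dz":0,"wx":0,"wy":0,"wz":0.087,"claw":100},{"dx":-4.4,"dy":3.8,"dz":0,"wx":0,"wy":0,"wz":0.087,"claw":100},{"dx":-4.4,"dy":3.8,"dz":0,"wx":0,"wy":0,"wz":0.087,"claw":100},{"dx":-4.4,"dy":3.8,"dz":0,"wx":0,"wy":0,"wz":0.087,"claw":100},{"dx":-4.4,"dy":3.8,"dz":0,"wx":0,"wy":0,"wz":0.087,"claw":100},{"dx":-4.4,"dy":3.8,"dz":0,"wx":0,"wy":0,"wz":0.087,"claw":100},{"dx":-4.4,"dy":3.8,"dz":0,"wx":0,"wy":0,"wz":0.087,"claw":100}]'
python3 -m handwheel '[{"dx":-4.4,"dy":3.8,"dz":0,"wx":0,"wy":0,"wz":0.087,"claw":100},{"dx":-4.4,"dy":3.8,"dz":0,"wx":0,"wy":0,"wz":0.087,"claw":100},{"dx":-4.4,"dy":3.8,"dz":0,"wx":0,"wy":0,"wz":0.087,"claw":100},{"dx":-4.4,"dy":3.8,"dz":0,"wx":0,"wy":0,"wz":0.087,"claw":100},{"dx":-4.4,"dy":3.8,"dz":0,"wx":0,"wy":0,"wz":0.087,"claw":100},{"dx":-4.4,"dy":3.8,"dz":0,"wx":0,"wy":0,"wz":0.087,"claw":100},{"dx":0,"dy":0,"dz":0,"wx":0,"wy":0,"wz":0,"claw":100}]'
python3 - <<'E'
from h import *
s=monitor.observe()
print(s["position"],s["tool_rot"],s["qpos"]); print(tool_step([.3925,-.333,.057],s))
d=pic("scene"); pic("top"); print([(m["p"],m["rect"]) for m in optics.masks_of("pepper_mill","scene")+optics.masks_of("pepper_mill","top")])
E
```

```text
clock: 13.02
position: [0.5226, 0.3966, 0.2986]
tool_rot: [3.141, -0.001, 1.306]
force: [-0.4, 0.7, -0.2]
grip_width: 0.0855
finger_force: 0.0
clock: 14.02
position: [0.5877, -0.0564, 0.2967]
tool_rot: [3.141, -0.001, 0.608]
force: [0.3, -0.2, 0.4]
grip_width: 0.0854
finger_force: 0.0
clock: 14.9
position: [0.4298, -0.3662, 0.2971]
tool_rot: [3.14, -0.001, 0.081]
force: [1.0, 0.1, 0.1]
grip_width: 0.0857
finger_force: 0.0
[ 0.42980923 -0.36621895  0.29709296] [ 3.14015339e+00 -1.02351202e-03  8.07253614e-02] [ 0.02792376  0.46982204  0.82780508  1.71146111 -0.378071    1.12647975
 -0.52316092]
[-3.48 -3.65 24.  ]
[(0.88, [188.4, 106.7, 15.0, 39.4]), (0.58, [85.0, 168.2, 31.1, 26.8])]
```

```bash
python3 -m handwheel '[{"dx":-3.5,"dy":-3.6,"dz":0,"wx":0,"wy":0,"wz":-0.01,"claw":100},{"dx":0,"dy":0,"dz":5,"wx":0,"wy":0,"wz":0,"claw":100},{"dx":0,"dy":0,"dz":5,"wx":0,"wy":0,"wz":0,"claw":100},{"dx":0,"dy":0,"dz":4,"wx":0,"wy":0,"wz":0,"claw":100},{"dx":0,"dy":0,"dz":0,"wx":0,"wy":0,"wz":0,"claw":100},{"dx":0,"dy":0,"dz":0,"wx":0,"wy":0,"wz":0,"claw":100}]'
python3 - <<'E'
from h import *
d=pic("wrist"); cv2.imwrite("pics/w5.png",d["frame"]); s=monitor.observe()
print(s["position"],s["tool_rot"]); print(tool_step([.3925,-.333,.057],s))
for n in["jam_jar","salt_shaker"]:
  for m in optics.masks_of(n,"wrist"):
    print(n,m["p"],m["rect"])
print("expected lid px check: seek lid centre");
for v in range(200,384,20): print(v,back(d,252,v,.111,True).round(4))
E
```

```text
clock: 15.85
position: [0.3959, -0.3301, 0.1568]
tool_rot: [3.141, -0.001, 0.099]
force: [0.3, -0.2, 0.7]
grip_width: 0.0853
finger_force: 0.0
[ 0.39604517 -0.33023348  0.15697853] [ 3.14037174e+00 -1.77764511e-03  9.95200256e-02]
[-0.4   0.23 10.  ]
jam_jar 0.9 [216.0, 158.6, 77.6, 101.2]
salt_shaker 0.81 [95.1, 76.3, 70.2, 44.9]
salt_shaker 0.79 [344.3, 169.3, 68.2, 58.9]
salt_shaker 0.57 [234.1, 98.5, 47.7, 54.8]
expected lid px check: seek lid centre
200 [ 0.4076 -0.3282  0.111 ]
220 [ 0.3932 -0.3296  0.111 ]
240 [ 0.3781 -0.3311  0.111 ]
260 [ 0.362  -0.3327  0.111 ]
280 [ 0.3445 -0.3345  0.111 ]
300 [ 0.3255 -0.3364  0.111 ]
320 [ 0.3044 -0.3385  0.111 ]
340 [ 0.2806 -0.3408  0.111 ]
360 [ 0.2534 -0.3436  0.111 ]
380 [ 0.2217 -0.3467  0.111 ]
```

View pics/w5.png

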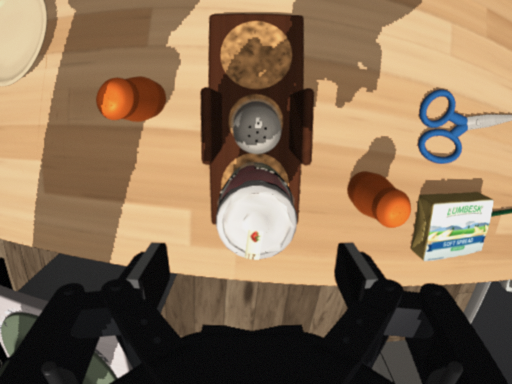

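The lid centre at (257,221) back-projects to (0.3925, -0.333), which matches the earlier estimate. The way down past the orange shakers is clear.

```bash
python3 -m handwheel '[{"dx":-0.4,"dy":0.25,"dz":3,"wx":0,"wy":0,"wz":0,"claw":100},{"dx":0,"dy":0,"dz":4,"wx":0,"wy":0,"wz":0,"claw":100},{"dx":0,"dy":0,"dz":3,"wx":0,"wy":0,"wz":0,"claw":100},{"dx":0,"dy":0,"dz":0,"wx":0,"wy":0,"wz":0,"claw":100},{"dx":0,"dy":0,"dz":0,"wx":0,"wy":0,"wz":0,"claw":100}]' 40
python3 -m handwheel '[{"dx":0,"dy":0,"dz":0,"wx":0,"wy":0,"wz":0,"claw":0},{"dx":0,"dy":0,"dz":0,"wx":0,"wy":0,"wz":0,"claw":0},{"dx":0,"dy":0,"dz":0,"wx":0,"wy":0,"wz":0,"claw":0},{"dx":0,"dy":0,"dz":0,"wx":0,"wy":0,"wz":0,"claw":0}]' 70
```

```text
clock: 16.62
position: [0.392, -0.3334, 0.0568]
tool_rot: [3.141, -0.001, 0.099]
force: [0.1, -0.0, -0.1]
grip_width: 0.0851
finger_force: 0.0
clock: 17.12
position: [0.3921, -0.3333, 0.0568]
tool_rot: [3.141, -0.002, 0.098]
force: [-1.5, 1.9, 23.8]
grip_width: 0.0563
finger_force: 67.5
```

```bash
python3 -m handwheel '[{"dx":0,"dy":0,"dz":-0.5,"wx":0,"wy":0,"wz":0,"claw":0},{"dx":0,"dy":0,"dz":-1.5,"wx":0,"wy":0,"wz":0,"claw":0},{"dx":0,"dy":0,"dz":0,"wx":0,"wy":0,"wz":0,"claw":0}]' 
python3 -m handwheel '[{"dx":0,"dy":0,"dz":-2,"wx":0,"wy":0,"wz":0,"claw":0},{"dx":0,"dy":0,"dz":-4,"wx":0,"wy":0,"wz":0,"claw":0},{"dx":0,"dy":0,"dz":-4,"wx":0,"wy":0,"wz":0,"claw":0},{"dx":0,"dy":0,"dz":-4,"wx":0,"wy":0,"wz":0,"claw":0},{"dx":0,"dy":0,"dz":-2,"wx":0,"wy":0,"wz":0,"claw":0},{"dx":0,"dy":0,"dz":0,"wx":0,"wy":0,"wz":0,"claw":0}]'
```

```text
clock: 17.5
position: [0.3919, -0.3331, 0.0765]
tool_rot: [3.14, -0.001, 0.099]
force: [0.2, 0.2, -6.2]
grip_width: 0.0562
finger_force: 73.8
clock: 18.25
position: [0.3918, -0.3328, 0.2361]
tool_rot: [3.141, -0.002, 0.099]
force: [0.6, 0.7, -5.5]
grip_width: 0.0559
finger_force: 74.3
```

```bash
python3 -m handwheel '[{"dx":1.15,"dy":-1.1,"dz":0,"wx":0,"wy":0,"wz":-0.03,"claw":0},{"dx":2.5,"dy":-2.35,"dz":0,"wx":0,"wy":0,"wz":-0.065,"claw":0},{"dx":3.7,"dy":-3.45,"dz":0,"wx":0,"wy":0,"wz":-0.095,"claw":0},{"dx":3.7,"dy":-3.45,"dz":0,"wx":0,"wy":0,"wz":-0.095,"claw":0},{"dx":3.7,"dy":-3.45,"dz":0,"wx":0,"wy":0,"wz":-0.095,"claw":0},{"dx":3.7,"dy":-3.45,"dz":0,"wx":0,"wy":0,"wz":-0.095,"claw":0},{"dx":3.7,"dy":-3.45,"dz":0,"wx":0,"wy":0,"wz":-0.095,"claw":0}]'
python3 -m handwheel '[{"dx":3.7,"dy":-3.45,"dz":0,"wx":0,"wy":0,"wz":-0.095,"claw":0},{"dx":3.7,"dy":-3.45,"dz":0,"wx":0,"wy":0,"wz":-0.095,"claw":0},{"dx":3.7,"dy":-3.45,"dz":0,"wx":0,"wy":0,"wz":-0.095,"claw":0},{"dx":3.7,"dy":-3.45,"dz":0,"wx":0,"wy":0,"wz":-0.095,"claw":0},{"dx":3.7,"dy":-3.45,"dz":0,"wx":0,"wy":0,"wz":-0.095,"claw":0},{"dx":2.5,"dy":-2.35,"dz":0,"wx":0,"wy":0,"wz":-0.065,"claw":0},{"dx":1.35,"dy":-1.25,"dz":0,"wx":0,"wy":0,"wz":-0.035,"claw":0},{"dx":0,"dy":0,"dz":0,"wx":0,"wy":0,"wz":0,"claw":0}]'
python3 -c "
from h import *
print(tool_step([.5,.235,.067]))"
```

```text
clock: 19.12
position: [0.5297, -0.0644, 0.234]
tool_rot: [-3.141, 0.001, 0.673]
force: [-0.1, 0.1, -6.1]
grip_width: 0.0561
finger_force: 74.3
clock: 20.12
position: [0.501, 0.2341, 0.2344]
tool_rot: [-3.14, 0.001, 1.246]
force: [0.2, -0.4, -4.5]
grip_width: 0.056
finger_force: 74.3
[ 0.07 -0.11 16.74]
```

```bash
python3 -m handwheel '[{"dx":0,"dy":0,"dz":2,"wx":0,"wy":0,"wz":0,"claw":0},{"dx":0,"dy":0,"dz":5,"wx":0,"wy":0,"wz":0,"claw":0},{"dx":0,"dy":0,"dz":5,"wx":0,"wy":0,"wz":0,"claw":0},{"dx":0,"dy":0,"dz":3,"wx":0,"wy":0,"wz":0,"claw":0},{"dx":0,"dy":0,"dz":1.2,"wx":0,"wy":0,"wz":0,"claw":0},{"dx":0,"dy":0,"dz":0.3,"wx":0,"wy":0,"wz":0,"claw":0},{"dx":0,"dy":0,"dz":0.1,"wx":0,"wy":0,"wz":0,"claw":0},{"dx":0,"dy":0,"dz":0,"wx":0,"wy":0,"wz":0,"claw":0}]'
python3 -m handwheel '[{"dx":0,"dy":0,"dz":0.1,"wx":0,"wy":0,"wz":0,"claw":0},{"dx":0,"dy":0,"dz":0,"wx":0,"wy":0,"wz":0,"claw":0}]'
```

```text
clock: 21.12
position: [0.5024, 0.2332, 0.0702]
tool_rot: [3.141, -0.001, 1.244]
force: [0.0, 0.3, -5.4]
grip_width: 0.0562
finger_force: 74.2
clock: 21.38
position: [0.502, 0.2331, 0.0685]
tool_rot: [3.141, -0.0, 1.244]
force: [-0.4, 0.6, -5.5]
grip_width: 0.0558
finger_force: 74.2
```

```bash
python3 -m handwheel '[{"dx":0,"dy":0,"dz":0.1,"wx":0,"wy":0,"wz":0,"claw":0},{"dx":0,"dy":0,"dz":0.1,"wx":0,"wy":0,"wz":0,"claw":0},{"dx":0,"dy":0,"dz":0,"wx":0,"wy":0,"wz":0,"claw":0}]'
```

```text
clock: 21.75
position: [0.5021, 0.233, 0.0667]
tool_rot: [3.142, -0.0, 1.244]
force: [-2.5, -1.3, 4.6]
grip_width: 0.0562
finger_force: 75.0
```

```bash
python3 -m handwheel '[{"dx":0,"dy":0,"dz":0,"wx":0,"wy":0,"wz":0,"claw":100},{"dx":0,"dy":0,"dz":0,"wx":0,"wy":0,"wz":0,"claw":100},{"dx":0,"dy":0,"dz":0,"wx":0,"wy":0,"wz":0,"claw":100},{"dx":0,"dy":0,"dz":-2,"wx":0,"wy":0,"wz":0,"claw":100},{"dx":0,"dy":0,"dz":-5,"wx":0,"wy":0,"wz":0,"claw":100},{"dx":0,"dy":0,"dz":-5,"wx":0,"wy":0,"wz":0,"claw":100},{"dx":0,"dy":0,"dz":-3,"wx":0,"wy":0,"wz":0,"claw":100},{"dx":0,"dy":0,"dz":0,"wx":0,"wy":0,"wz":0,"claw":100}]'
python3 -c "
from h import *
print(tool_step([.4555,-.327,.2]))
d=pic('scene'); print([(n,m['p'],m['rect']) for n in('jam_jar','pepper_mill') for m in optics.masks_of(n,'scene')])"
```

```text
clock: 22.75
position: [0.5028, 0.2334, 0.2183]
tool_rot: [3.14, -0.003, 1.244]
force: [0.6, 0.2, -0.4]
grip_width: 0.0854
finger_force: 0.0
[-54.6   13.52   1.69]
[('jam_jar', 0.79, [205.3, 138.8, 15.8, 26.1]), ('pepper_mill', 0.79, [190.0, 110.3, 15.7, 34.9])]
```

```bash
python3 -m handwheel '[{"dx":-5.46,"dy":1.35,"dz":0.2,"wx":0,"wy":0,"wz":0,"claw":100},{"dx":-5.46,"dy":1.35,"dz":0.2,"wx":0,"wy":0,"wz":0,"claw":100},{"dx":-5.46,"dy":1.35,"dz":0.2,"wx":0,"wy":0,"wz":0,"claw":100},{"dx":-5.46,"dy":1.35,"dz":0.2,"wx":0,"wy":0,"wz":0,"claw":100},{"dx":-5.46,"dy":1.35,"dz":0.2,"wx":0,"wy":0,"wz":0,"claw":100},{"dx":-5.46,"dy":1.35,"dz":0.2,"wx":0,"wy":0,"wz":0,"claw":100},{"dx":-5.46,"dy":1.35,"dz":0.2,"wx":0,"wy":0,"wz":0,"claw":100},{"dx":-5.46,"dy":1.35,"dz":0.2,"wx":0,"wy":0,"wz":0,"claw":100}]'
python3 -m handwheel '[{"dx":-5.46,"dy":1.35,"dz":0.1,"wx":0,"wy":0,"wz":0,"claw":100},{"dx":-5.46,"dy":1.35,"dz":0,"wx":0,"wy":0,"wz":0,"claw":100},{"dx":0,"dy":0,"dz":0,"wx":0,"wy":0,"wz":-0.14,"claw":100},{"dx":0,"dy":0,"dz":0,"wx":0,"wy":0,"wz":-0.14,"claw":100},{"dx":0,"dy":0,"dz":0,"wx":0,"wy":0,"wz":-0.14,"claw":100},{"dx":0,"dy":0,"dz":0,"wx":0,"wy":0,"wz":0,"claw":100},{"dx":0,"dy":0,"dz":0,"wx":0,"wy":0,"wz":0,"claw":100}]'
python3 - <<'E'
from h import *
d=pic("wrist"); cv2.imwrite("pics/w6.png",d["frame"]); s=monitor.observe()
print(s["position"],s["tool_rot"],s["qpos"]); print(tool_step([.4555,-.327,.045],s))
print([(m["p"],m["rect"]) for m in optics.masks_of("salt_shaker","wrist")])
E
```

```text
clock: 23.9
position: [0.4631, -0.217, 0.1993]
tool_rot: [-3.14, 0.0, 1.244]
force: [1.0, 0.2, -0.6]
grip_width: 0.0855
finger_force: 0.0
clock: 24.78
position: [0.4541, -0.3274, 0.1987]
tool_rot: [-3.141, -0.0, 1.66]
force: [-0.2, 0.5, 0.0]
grip_width: 0.0857
finger_force: 0.0
[ 0.45426034 -0.32735168  0.19888897] [-3.14093907e+00 -2.61237260e-04  1.66104508e+00] [ 0.23003482  0.48735011  0.40105348  1.82315481 -0.23932156  0.87941248
  0.83322496]
[ 0.02  0.14 15.39]
[(0.97, [254.8, 47.6, 46.1, 45.0]), (0.86, [179.3, 245.7, 38.3, 62.1]), (0.65, [233.0, 155.1, 38.4, 53.0])]
```

View pics/w6.png

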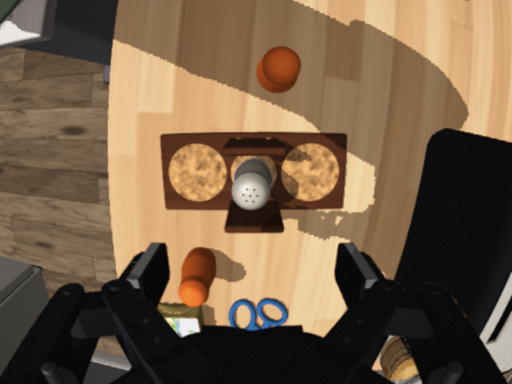

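Run:
```python
from h import *
d=pic("wrist")
for n,u,v,z in[("salt",251,191,.1),("corkS",197,172,.014),("corkN",310,172,.014),("bl",166,208,.012),("br",344,208,.012),("tl",162,135,.012),("tr",346,135,.012)]: print(n,back(d,u,v,z,True).round(4))
s=monitor.observe(); print(s["position"])
```

```text
salt [ 0.4531 -0.3238  0.1   ]
corkS [ 0.3916 -0.3318  0.014 ]
corkN [ 0.5204 -0.3201  0.014 ]
bl [ 0.3544 -0.38    0.012 ]
br [ 0.57   -0.3605  0.012 ]
tl [ 0.3478 -0.292   0.012 ]
tr [ 0.5576 -0.2728  0.012 ]
[ 0.45437624 -0.3273155   0.19908464]
```

```bash
python3 -m handwheel '[{"dx":0.15,"dy":0.1,"dz":4,"wx":0,"wy":0,"wz":0,"claw":100},{"dx":0,"dy":0,"dz":5,"wx":0,"wy":0,"wz":0,"claw":100},{"dx":0,"dy":0,"dz":4,"wx":0,"wy":0,"wz":0,"claw":100},{"dx":0,"dy":0,"dz":2.4,"wx":0,"wy":0,"wz":0,"claw":100},{"dx":0,"dy":0,"dz":0,"wx":0,"wy":0,"wz":0,"claw":100},{"dx":0,"dy":0,"dz":0,"wx":0,"wy":0,"wz":0,"claw":100}]' 40
python3 -m handwheel '[{"dx":0,"dy":0,"dz":0,"wx":0,"wy":0,"wz":0,"claw":0},{"dx":0,"dy":0,"dz":0,"wx":0,"wy":0,"wz":0,"claw":0},{"dx":0,"dy":0,"dz":0,"wx":0,"wy":0,"wz":0,"claw":0},{"dx":0,"dy":0,"dz":0,"wx":0,"wy":0,"wz":0,"claw":0},{"dx":0,"dy":0,"dz":0,"wx":0,"wy":0,"wz":0,"claw":0}]' 40
python3 -m handwheel '[{"dx":0,"dy":0,"dz":-0.5,"wx":0,"wy":0,"wz":0,"claw":0},{"dx":0,"dy":0,"dz":-1.5,"wx":0,"wy":0,"wz":0,"claw":0},{"dx":0,"dy":0,"dz":0,"wx":0,"wy":0,"wz":0,"claw":0}]'
```

```text
clock: 25.68
position: [0.4556, -0.3262, 0.0463]
tool_rot: [3.141, 0.001, 1.663]
force: [0.3, 0.1, -0.9]
grip_width: 0.0855
finger_force: 0.0
clock: 26.3
position: [0.4554, -0.3262, 0.0461]
tool_rot: [3.141, 0.001, 1.663]
force: [-2.6, 0.8, 12.9]
grip_width: 0.0382
finger_force: 39.1
clock: 26.68
position: [0.4559, -0.3262, 0.0667]
tool_rot: [3.14, 0.001, 1.664]
force: [-1.0, 0.1, -0.3]
grip_width: 0.0381
finger_force: 39.8
```

```bash
python3 -m handwheel '[{"dx":0,"dy":0,"dz":-3,"wx":0,"wy":0,"wz":0,"claw":0},{"dx":0,"dy":0,"dz":-4,"wx":0,"wy":0,"wz":0,"claw":0},{"dx":0,"dy":0,"dz":-4,"wx":0,"wy":0,"wz":0,"claw":0},{"dx":0,"dy":0,"dz":-2,"wx":0,"wy":0,"wz":0,"claw":0}]'
python3 -m handwheel '[{"dx":2.5,"dy":1.1,"dz":0,"wx":0,"wy":0,"wz":0,"claw":0},{"dx":4.9,"dy":2.1,"dz":0,"wx":0,"wy":0,"wz":0,"claw":0},{"dx":4.9,"dy":2.1,"dz":0,"wx":0,"wy":0,"wz":0,"claw":0},{"dx":4.9,"dy":2.1,"dz":0,"wx":0,"wy":0,"wz":0,"claw":0},{"dx":4.9,"dy":2.1,"dz":0,"wx":0,"wy":0,"wz":0,"claw":0},{"dx":4.9,"dy":2.1,"dz":0,"wx":0,"wy":0,"wz":0,"claw":0},{"dx":2.4,"dy":1.1,"dz":0,"wx":0,"wy":0,"wz":0,"claw":0},{"dx":0,"dy":0,"dz":0,"wx":0,"wy":0,"wz":0,"claw":0}]'
python3 - <<'E'
from h import *
d=pic("wrist"); cv2.imwrite("pics/w7.png",d["frame"]); s=monitor.observe()
print(s["position"],s["tool_rot"])
for n in("plate","spice_jar","salt_shaker"):
  for m in optics.masks_of(n,"wrist"):
    ys,xs=np.where(m["region"]); print(n,m["p"],m["rect"])
    if n=="plate":
        # fit circle to rim points at z=.017 via convex hull backprojected
        cs=max(cv2.findContours(m["region"].astype(np.uint8),0,2)[0],key=cv2.contourArea)
        h=cv2.convexHull(cs)[:,0]; P=np.array([back(d,u,v,.015,True)[:2] for u,v in h],np.float32)
        print("plate ellipse",cv2.minEnclosingCircle(P))
d=pic("top"); m=optics.masks_of("plate","top"); print([(q["p"],q["rect"]) for q in m])
E
```

```text
clock: 27.18
position: [0.4557, -0.3261, 0.1974]
tool_rot: [3.14, 0.001, 1.664]
force: [-0.3, -0.4, -2.4]
grip_width: 0.038
finger_force: 40.1
clock: 28.18
position: [0.5547, -0.019, 0.1951]
tool_rot: [-3.141, -0.0, 1.667]
force: [-0.5, -0.2, -0.3]
grip_width: 0.0379
finger_force: 40.1
[ 0.55432421 -0.02075444  0.19514158] [-3.14126872e+00  1.02859517e-04  1.66525338e+00]
plate 0.96 [196.8, 112.4, 112.6, 106.3]
plate ellipse ((0.5549557209014893, -0.016823220998048782), 0.06620900332927704)
spice_jar 0.95 [328.4, 153.8, 71.3, 67.3]
salt_shaker 0.62 [152.7, 325.3, 12.9, 18.6]
[]
```

View pics/w7.png

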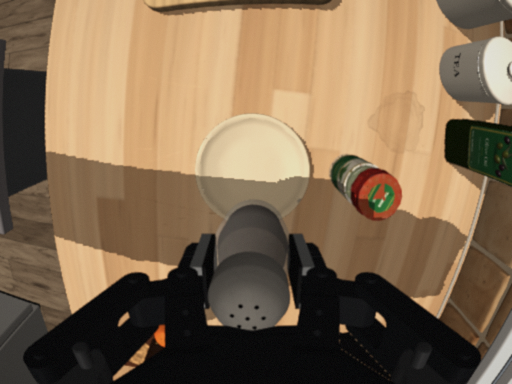

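The shaker is held upright at (250,280). The plate rim spans columns 197-309 from row 114 down. The spice jar is at (365,188), with its cap top at about (381,196).

Run:
```python
from h import *
from scipy.optimize import least_squares
d=pic("wrist"); s=monitor.observe()
a=d["frame"]; m=optics.masks_of("plate","wrist")[0]["region"].astype(np.uint8)
cs=max(cv2.findContours(m,0,cv2.CHAIN_APPROX_NONE)[0],key=cv2.contourArea)[:,0]
q=cs[cs[:,1]<200]
P=np.array([back(d,u,v,.016,True)[:2] for u,v in q])
r=least_squares(lambda p:np.hypot(P[:,0]-p[0],P[:,1]-p[1])-p[2],[.555,-.02,.065],loss="soft_l1",f_scale=.001); print("plate",r.x.round(4))
r=least_squares(lambda p:np.hypot(P[:,0]-p[0],P[:,1]-p[1])-.065,[.555,-.02],loss="soft_l1",f_scale=.001); print("plate",r.x.round(4))
for n,u,v,z in[("spice cap",381,196,.106),("spice foot",345,165,.005)]: print(n,back(d,u,v,z,True).round(4))
# hull of spice via cylinder: cap rim fit
print(s["position"],tool_step([*r.x,.043],s))
d=pic("top"); print(proj(d,[*r.x,.016]))
```

```text
plate [ 0.5545 -0.0151  0.0629]
plate [ 0.5545 -0.0172]
spice cap [ 0.6666 -0.01    0.106 ]
spice foot [ 0.6629 -0.0033  0.005 ]
[ 0.55427377 -0.02212218  0.19538707] [ 0.49  0.07 15.24]
[247.76734641 173.65075751]
```

```bash
python3 -m handwheel '[{"dx":0.25,"dy":0,"dz":3,"wx":0,"wy":0,"wz":0,"claw":0},{"dx":0,"dy":0,"dz":5,"wx":0,"wy":0,"wz":0,"claw":0},{"dx":0,"dy":0,"dz":4,"wx":0,"wy":0,"wz":0,"claw":0},{"dx":0,"dy":0,"dz":2,"wx":0,"wy":0,"wz":0,"claw":0},{"dx":0,"dy":0,"dz":0.7,"wx":0,"wy":0,"wz":0,"claw":0},{"dx":0,"dy":0,"dz":0.2,"wx":0,"wy":0,"wz":0,"claw":0},{"dx":0,"dy":0,"dz":0.1,"wx":0,"wy":0,"wz":0,"claw":0},{"dx":0,"dy":0,"dz":0,"wx":0,"wy":0,"wz":0,"claw":0}]'
python3 -m handwheel '[{"dx":0,"dy":0,"dz":0.1,"wx":0,"wy":0,"wz":0,"claw":0},{"dx":0,"dy":0,"dz":0,"wx":0,"wy":0,"wz":0,"claw":0}]'
```

```text
clock: 29.62
position: [0.5545, -0.0188, 0.0459]
tool_rot: [3.141, -0.0, 1.664]
force: [-0.2, 0.1, -0.8]
grip_width: 0.0376
finger_force: 40.1
clock: 29.88
position: [0.5542, -0.0188, 0.0444]
tool_rot: [3.141, -0.0, 1.664]
force: [-0.4, -0.1, -1.1]
grip_width: 0.0378
finger_force: 40.1
```

```bash
python3 -m handwheel '[{"dx":0,"dy":0,"dz":0.1,"wx":0,"wy":0,"wz":0,"claw":0},{"dx":0,"dy":0,"dz":0,"wx":0,"wy":0,"wz":0,"claw":0}]'
python3 -m handwheel '[{"dx":0,"dy":0,"dz":0.1,"wx":0,"wy":0,"wz":0,"claw":0},{"dx":0,"dy":0,"dz":0,"wx":0,"wy":0,"wz":0,"claw":0}]'
```

```text
clock: 30.12
position: [0.5541, -0.0189, 0.0432]
tool_rot: [-3.141, 0.0, 1.664]
force: [0.3, 0.2, -0.7]
grip_width: 0.0382
finger_force: 40.1
clock: 30.38
position: [0.5543, -0.0189, 0.0429]
tool_rot: [3.141, -0.0, 1.664]
force: [-5.3, 0.0, 14.1]
grip_width: 0.0381
finger_force: 42.6
```

```bash
python3 -m handwheel '[{"dx":0,"dy":0,"dz":0,"wx":0,"wy":0,"wz":0,"claw":100},{"dx":0,"dy":0,"dz":0,"wx":0,"wy":0,"wz":0,"claw":100},{"dx":0,"dy":0,"dz":0,"wx":0,"wy":0,"wz":0,"claw":100},{"dx":0,"dy":0,"dz":-2,"wx":0,"wy":0,"wz":0,"claw":100},{"dx":0,"dy":0,"dz":-5,"wx":0,"wy":0,"wz":0,"claw":100},{"dx":0,"dy":0,"dz":-5,"wx":0,"wy":0,"wz":0,"claw":100},{"dx":0,"dy":0,"dz":-3,"wx":0,"wy":0,"wz":0,"claw":100},{"dx":0,"dy":5.5,"dz":0,"wx":0,"wy":0,"wz":0,"claw":100}]'
python3 -m handwheel '[{"dx":0,"dy":5.6,"dz":0,"wx":0,"wy":0,"wz":0,"claw":100},{"dx":0,"dy":0,"dz":0,"wx":0,"wy":0,"wz":0,"claw":100},{"dx":0,"dy":0,"dz":0,"wx":0,"wy":0,"wz":0,"claw":100}]'
python3 - <<'E'
from h import *
d=pic("wrist"); cv2.imwrite("pics/w8.png",d["frame"]); s=monitor.observe()
print(s["position"],s["tool_rot"])
for n in("plate","spice_jar","salt_shaker"):
  for m in optics.masks_of(n,"wrist"): print(n,m["p"],m["rect"])
d=pic("top")
for n in("plate","spice_jar","salt_shaker"):
  for m in optics.masks_of(n,"top"): print(n,m["p"],m["rect"])
E
```

```text
clock: 31.38
position: [0.6091, -0.014, 0.1958]
tool_rot: [3.138, -0.001, 1.663]
force: [1.2, 0.9, 0.3]
grip_width: 0.0854
finger_force: 0.0
clock: 31.75
position: [0.6641, -0.0088, 0.1917]
tool_rot: [-3.14, 0.0, 1.663]
force: [-1.0, -0.0, 0.3]
grip_width: 0.0854
finger_force: 0.0
[ 0.66389795 -0.0088586   0.19211232] [-3.14072686e+00  4.94673896e-05  1.66324869e+00]
plate 0.95 [109.4, 116.1, 104.7, 110.5]
spice_jar 0.63 [228.9, 152.5, 50.5, 72.6]
salt_shaker 0.68 [116.1, 156.7, 58.4, 54.0]
salt_shaker 0.56 [83.2, 372.6, 13.6, 11.4]
plate 0.77 [249.6, 153.6, 23.1, 43.5]
salt_shaker 0.65 [387.1, 218.9, 17.8, 15.6]
salt_shaker 0.6 [250.8, 168.5, 6.9, 10.5]
salt_shaker 0.48 [311.9, 194.9, 13.4, 17.5]
```

View pics/w8.png

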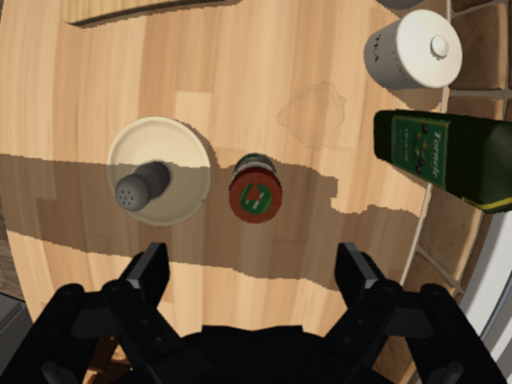

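The salt shaker now stands upright in the plate: its foot is at about (156,174) and the rim centre at (160,171). The spice jar's cap top is at (255,197).

Run:
```python
from h import *
from scipy.optimize import least_squares
d=pic("wrist"); m=optics.masks_of("plate","wrist")[0]["region"].astype(np.uint8)
cs=cv2.convexHull(max(cv2.findContours(m,0,cv2.CHAIN_APPROX_NONE)[0],key=cv2.contourArea))[:,0]
P=np.array([back(d,u,v,.016,True)[:2] for u,v in cs])
r=least_squares(lambda p:np.hypot(P[:,0]-p[0],P[:,1]-p[1])-p[2],[.555,-.02,.065],loss="soft_l1",f_scale=.001); print("plate",r.x.round(4))
print("salt cap",back(d,134,192,.092,True).round(4))
c=back(d,255,197,.106,True); print("spice",c.round(4),tool_step([*c[:2],.047]))
```

```text
plate [ 0.5541 -0.0165  0.0643]
salt cap [ 0.5583 -0.016   0.092 ]
spice [ 0.6668 -0.0061  0.106 ] [ 0.22  0.25 14.54]
```

```bash
python3 -m handwheel '[{"dx":0.2,"dy":0.2,"dz":4,"wx":0,"wy":0,"wz":0,"claw":100},{"dx":0,"dy":0,"dz":5,"wx":0,"wy":0,"wz":0,"claw":100},{"dx":0,"dy":0,"dz":4,"wx":0,"wy":0,"wz":0,"claw":100},{"dx":0,"dy":0,"dz":1.4,"wx":0,"wy":0,"wz":0,"claw":100},{"dx":0,"dy":0,"dz":0,"wx":0,"wy":0,"wz":0,"claw":100},{"dx":0,"dy":0,"dz":0,"wx":0,"wy":0,"wz":0,"claw":100}]' 40
python3 -m handwheel '[{"dx":0,"dy":0,"dz":0,"wx":0,"wy":0,"wz":0,"claw":0},{"dx":0,"dy":0,"dz":0,"wx":0,"wy":0,"wz":0,"claw":0},{"dx":0,"dy":0,"dz":0,"wx":0,"wy":0,"wz":0,"claw":0},{"dx":0,"dy":0,"dz":0,"wx":0,"wy":0,"wz":0,"claw":0},{"dx":0,"dy":0,"dz":0,"wx":0,"wy":0,"wz":0,"claw":0}]' 40
python3 -m handwheel '[{"dx":0,"dy":0,"dz":-0.5,"wx":0,"wy":0,"wz":0,"claw":0},{"dx":0,"dy":0,"dz":-1.5,"wx":0,"wy":0,"wz":0,"claw":0},{"dx":0,"dy":0,"dz":0,"wx":0,"wy":0,"wz":0,"claw":0}]'
```

```text
clock: 33.0
position: [0.6675, -0.0064, 0.05]
tool_rot: [3.139, 0.0, 1.664]
force: [0.3, 0.2, -0.1]
grip_width: 0.0853
finger_force: 0.0
clock: 33.62
position: [0.6668, -0.0063, 0.0491]
tool_rot: [3.141, -0.0, 1.664]
force: [-2.4, 1.0, 9.0]
grip_width: 0.043
finger_force: 33.8
clock: 34.0
position: [0.6673, -0.0064, 0.0699]
tool_rot: [3.139, 0.0, 1.664]
force: [0.4, -0.7, -1.4]
grip_width: 0.0434
finger_force: 35.6
```

```bash
python3 -m handwheel '[{"dx":0,"dy":0,"dz":-3,"wx":0,"wy":0,"wz":0,"claw":0},{"dx":0,"dy":0,"dz":-5,"wx":0,"wy":0,"wz":0,"claw":0},{"dx":0,"dy":0,"dz":-5,"wx":0,"wy":0,"wz":0,"claw":0},{"dx":0,"dy":0,"dz":-3,"wx":0,"wy":0,"wz":0,"claw":0},{"dx":0,"dy":0,"dz":0,"wx":0,"wy":0,"wz":0,"claw":0}]'
python3 -m handwheel '[{"dx":-1.9,"dy":-1.5,"dz":0,"wx":0,"wy":0,"wz":0,"claw":0},{"dx":-3.7,"dy":-3,"dz":0,"wx":0,"wy":0,"wz":0,"claw":0},{"dx":-3.7,"dy":-3,"dz":0,"wx":0,"wy":0,"wz":0,"claw":0},{"dx":-3.7,"dy":-3,"dz":0,"wx":0,"wy":0,"wz":0,"claw":0},{"dx":-3.7,"dy":-3,"dz":0,"wx":0,"wy":0,"wz":0,"claw":0},{"dx":-3.7,"dy":-3,"dz":0,"wx":0,"wy":0,"wz":0,"claw":0},{"dx":-3.7,"dy":-3,"dz":0,"wx":0,"wy":0,"wz":0,"claw":0},{"dx":-3.7,"dy":-3,"dz":0,"wx":0,"wy":0,"wz":0,"claw":0}]'
python3 -m handwheel '[{"dx":-2.0,"dy":-1.5,"dz":0,"wx":0,"wy":0,"wz":0,"claw":0},{"dx":0,"dy":0,"dz":0,"wx":0,"wy":0,"wz":0,"claw":0},{"dx":0,"dy":0,"dz":0,"wx":0,"wy":0,"wz":0,"claw":0}]'
python3 - <<'E'
from h import *
d=pic("wrist"); cv2.imwrite("pics/w9.png",d["frame"]); s=monitor.observe()
print(s["position"],s["tool_rot"]); print(tool_step([.456,-.326,.0625],s))
E
```

```text
clock: 34.62
position: [0.6674, -0.0064, 0.2307]
tool_rot: [3.138, -0.0, 1.664]
force: [0.8, -0.2, -1.4]
grip_width: 0.0434
finger_force: 35.6
clock: 35.62
position: [0.467, -0.3049, 0.2275]
tool_rot: [-3.141, -0.001, 1.664]
force: [-0.1, -1.1, -0.7]
grip_width: 0.0434
finger_force: 35.6
clock: 36.0
position: [0.4554, -0.3246, 0.2277]
tool_rot: [-3.141, -0.001, 1.664]
force: [0.2, -0.6, -1.3]
grip_width: 0.0434
finger_force: 35.6
[ 0.45561732 -0.32440875  0.22778715] [-3.14113795e+00 -6.57668346e-04  1.66493007e+00]
[-0.17  0.03 16.53]
```

View pics/w9.png

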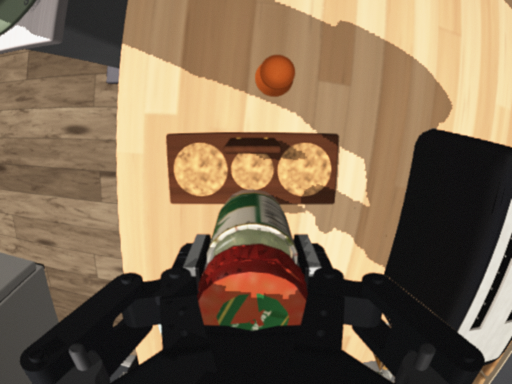

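The spice jar is held at (253,260). The three corks are at (201,169), (252,170) and (305,169), and the bay is empty.

```bash
python3 - <<'E'
from h import *
d=pic("wrist")
P=[back(d,u,v,.013,True).round(4) for u,v in((201,169.5),(252.5,170),(305,169))]; print(P)
s=monitor.observe(); print(s["position"],tool_step([.456,-.326,.0625],s))
E
python3 -m handwheel '[{"dx":-0.15,"dy":0,"dz":3,"wx":0,"wy":0,"wz":0,"claw":0},{"dx":0,"dy":0,"dz":5,"wx":0,"wy":0,"wz":0,"claw":0},{"dx":0,"dy":0,"dz":2,"wx":0,"wy":0,"wz":0,"claw":0},{"dx":0,"dy":0,"dz":0,"wx":0,"wy":0,"wz":0,"claw":0},{"dx":0,"dy":0,"dz":0,"wx":0,"wy":0,"wz":0,"claw":0}]'
```

```text
[array([ 0.3928, -0.3325,  0.013 ]), array([ 0.4566, -0.3274,  0.013 ]), array([ 0.5214, -0.3197,  0.013 ])]
[ 0.45569845 -0.32442385  0.22791862] [-0.17  0.02 16.54]
clock: 36.72
position: [0.4559, -0.3269, 0.1292]
tool_rot: [3.141, 0.001, 1.664]
force: [-0.0, -0.4, -0.7]
grip_width: 0.0435
finger_force: 35.6
```

```bash
python3 -m handwheel '[{"dx":0.05,"dy":0.05,"dz":3,"wx":0,"wy":0,"wz":0,"claw":0},{"dx":0,"dy":0,"dz":2.5,"wx":0,"wy":0,"wz":0,"claw":0},{"dx":0,"dy":0,"dz":0.7,"wx":0,"wy":0,"wz":0,"claw":0},{"dx":0,"dy":0,"dz":0.2,"wx":0,"wy":0,"wz":0,"claw":0},{"dx":0,"dy":0,"dz":0,"wx":0,"wy":0,"wz":0,"claw":0},{"dx":0,"dy":0,"dz":0,"wx":0,"wy":0,"wz":0,"claw":0}]'
python3 -m handwheel '[{"dx":0,"dy":0,"dz":0.15,"wx":0,"wy":0,"wz":0,"claw":0},{"dx":0,"dy":0,"dz":0,"wx":0,"wy":0,"wz":0,"claw":0}]'
```

```text
clock: 37.48
position: [0.4562, -0.3265, 0.0651]
tool_rot: [3.141, 0.001, 1.664]
force: [0.1, -0.3, -0.4]
grip_width: 0.0437
finger_force: 35.6
clock: 37.72
position: [0.4558, -0.3263, 0.0628]
tool_rot: [3.142, 0.0, 1.664]
force: [-0.7, -0.4, -1.0]
grip_width: 0.0436
finger_force: 35.6
```

```bash
python3 -m handwheel '[{"dx":0.05,"dy":0.05,"dz":0.1,"wx":0,"wy":0,"wz":0,"claw":0},{"dx":0,"dy":0,"dz":0,"wx":0,"wy":0,"wz":0,"claw":0}]'
python3 -m handwheel '[{"dx":0,"dy":0,"dz":0.1,"wx":0,"wy":0,"wz":0,"claw":0},{"dx":0,"dy":0,"dz":0,"wx":0,"wy":0,"wz":0,"claw":0}]'
```

```text
clock: 37.98
position: [0.4562, -0.3257, 0.0617]
tool_rot: [-3.141, -0.0, 1.664]
force: [0.5, -0.7, -0.1]
grip_width: 0.0438
finger_force: 35.6
clock: 38.22
position: [0.4563, -0.3259, 0.0611]
tool_rot: [3.141, 0.0, 1.664]
force: [-1.3, 0.5, 6.2]
grip_width: 0.0435
finger_force: 36.2
```

```bash
python3 -m handwheel '[{"dx":0,"dy":0,"dz":0,"wx":0,"wy":0,"wz":0,"claw":100},{"dx":0,"dy":0,"dz":0,"wx":0,"wy":0,"wz":0,"claw":100},{"dx":0,"dy":0,"dz":0,"wx":0,"wy":0,"wz":0,"claw":100},{"dx":0,"dy":0,"dz":-2,"wx":0,"wy":0,"wz":0,"claw":100},{"dx":0,"dy":0,"dz":-5,"wx":0,"wy":0,"wz":0,"claw":100},{"dx":0,"dy":0,"dz":-6,"wx":0,"wy":0,"wz":0,"claw":100},{"dx":0,"dy":0,"dz":-6,"wx":0,"wy":0,"wz":0,"claw":100},{"dx":0,"dy":0,"dz":-4,"wx":0,"wy":0,"wz":0,"claw":100}]'
python3 -m handwheel '[{"dx":5.9,"dy":1.1,"dz":0,"wx":0,"wy":0,"wz":0,"claw":100},{"dx":5.9,"dy":1.1,"dz":0,"wx":0,"wy":0,"wz":0,"claw":100},{"dx":5.9,"dy":1.1,"dz":0,"wx":0,"wy":0,"wz":0,"claw":100},{"dx":5.9,"dy":1.1,"dz":0,"wx":0,"wy":0,"wz":0,"claw":100},{"dx":5.9,"dy":1.1,"dz":0,"wx":0,"wy":0,"wz":0,"claw":100},{"dx":5.9,"dy":1.1,"dz":0,"wx":0,"wy":0,"wz":0,"claw":100},{"dx":5.9,"dy":1.1,"dz":0,"wx":0,"wy":0,"wz":0,"claw":100},{"dx":5.9,"dy":1.1,"dz":0,"wx":0,"wy":0,"wz":0,"claw":100}]'
python3 -m handwheel '[{"dx":5.9,"dy":1.1,"dz":0,"wx":0,"wy":0,"wz":0,"claw":100},{"dx":5.9,"dy":1.1,"dz":0,"wx":0,"wy":0,"wz":0,"claw":100},{"dx":5.9,"dy":1.1,"dz":0,"wx":0,"wy":0,"wz":0,"claw":100},{"dx":5.9,"dy":1.1,"dz":0,"wx":0,"wy":0,"wz":0.17,"claw":100},{"dx":0,"dy":0,"dz":0,"wx":0,"wy":0,"wz":0.18,"claw":100},{"dx":0,"dy":0,"dz":0,"wx":0,"wy":0,"wz":0,"claw":100},{"dx":0,"dy":0,"dz":0,"wx":0,"wy":0,"wz":0,"claw":100}]'
python3 - <<'E'
from h import *
d=pic("wrist"); cv2.imwrite("pics/w10.png",d["frame"]); s=monitor.observe()
print(s["position"],s["tool_rot"]); print(tool_step([.5228,.397,.1262],s))
print(back(d,0,0,.1,True)*0, [ (m["p"],m["rect"]) for m in optics.masks_of("pepper_mill","wrist")])
d=pic("scene"); print([(n,m["p"],m["rect"]) for n in("spice_jar","salt_shaker","jam_jar") for m in optics.masks_of(n,"scene")])
E
```

```text
clock: 39.22
position: [0.4564, -0.326, 0.2936]
tool_rot: [3.14, 0.001, 1.664]
force: [0.7, 0.2, -0.5]
grip_width: 0.0854
finger_force: 0.0
clock: 40.22
position: [0.4999, 0.1543, 0.291]
tool_rot: [3.141, -0.0, 1.664]
force: [1.4, 0.0, 0.4]
grip_width: 0.0853
finger_force: 0.0
clock: 41.1
position: [0.5221, 0.3907, 0.291]
tool_rot: [3.141, 0.0, 1.317]
force: [0.3, 0.9, -0.4]
grip_width: 0.0856
finger_force: 0.0
[0.52219253 0.39068712 0.29111595] [ 3.14145364e+00 -2.81350794e-04  1.31619065e+00]
[ 0.62 -0.1  16.49]
[0. 0. 0.] [(0.79, [223.7, 133.5, 55.8, 68.8])]
[('spice_jar', 0.82, [286.3, 226.0, 17.6, 36.5]), ('salt_shaker', 0.8, [270.9, 212.7, 12.7, 24.0]), ('salt_shaker', 0.7, [253.1, 172.4, 15.9, 23.8]), ('salt_shaker', 0.65, [299.7, 271.9, 13.7, 27.2]), ('jam_jar', 0.66, [203.0, 137.4, 15.9, 28.0]), ('jam_jar', 0.47, [242.5, 179.0, 35.4, 23.8])]
```

```bash
python3 -m handwheel '[{"dx":0.6,"dy":-0.1,"dz":2,"wx":0,"wy":0,"wz":0.01,"claw":100},{"dx":0,"dy":0,"dz":5,"wx":0,"wy":0,"wz":0,"claw":100},{"dx":0,"dy":0,"dz":5,"wx":0,"wy":0,"wz":0,"claw":100},{"dx":0,"dy":0,"dz":3.5,"wx":0,"wy":0,"wz":0,"claw":100},{"dx":0,"dy":0,"dz":1,"wx":0,"wy":0,"wz":0,"claw":100},{"dx":0,"dy":0,"dz":0,"wx":0,"wy":0,"wz":0,"claw":100},{"dx":0,"dy":0,"dz":0,"wx":0,"wy":0,"wz":0,"claw":100}]' 40
python3 -c "
from h import *
print(tool_step([.5228,.397,.1262]))"
python3 -m handwheel '[{"dx":0,"dy":0,"dz":0,"wx":0,"wy":0,"wz":0,"claw":0},{"dx":0,"dy":0,"dz":0,"wx":0,"wy":0,"wz":0,"claw":0},{"dx":0,"dy":0,"dz":0,"wx":0,"wy":0,"wz":0,"claw":0},{"dx":0,"dy":0,"dz":0,"wx":0,"wy":0,"wz":0,"claw":0},{"dx":0,"dy":0,"dz":0,"wx":0,"wy":0,"wz":0,"claw":0}]' 40
```

```text
clock: 42.28
position: [0.5231, 0.398, 0.1272]
tool_rot: [3.141, -0.002, 1.304]
force: [0.4, -0.5, 0.4]
grip_width: 0.0856
finger_force: 0.0
[-0.1 -0.   0.1]
clock: 42.9
position: [0.5226, 0.3979, 0.1267]
tool_rot: [3.141, -0.001, 1.304]
force: [-1.8, -0.9, 8.9]
grip_width: 0.0471
finger_force: 39.7
```

```bash
python3 -m handwheel '[{"dx":0,"dy":0,"dz":-1,"wx":0,"wy":0,"wz":0,"claw":0},{"dx":0,"dy":0,"dz":-2,"wx":0,"wy":0,"wz":0,"claw":0},{"dx":0,"dy":0,"dz":-4,"wx":0,"wy":0,"wz":0,"claw":0},{"dx":0,"dy":0,"dz":-4,"wx":0,"wy":0,"wz":0,"claw":0},{"dx":0,"dy":0,"dz":-3,"wx":0,"wy":0,"wz":0,"claw":0},{"dx":0,"dy":0,"dz":-1,"wx":0,"wy":0,"wz":0,"claw":0},{"dx":0,"dy":0,"dz":0,"wx":0,"wy":0,"wz":0,"claw":0}]' 60
python3 -m handwheel '[{"dx":-1.3,"dy":1.4,"dz":0,"wx":0,"wy":0,"wz":0.03,"claw":0},{"dx":-2.6,"dy":2.8,"dz":0,"wx":0,"wy":0,"wz":0.06,"claw":0},{"dx":-3.75,"dy":4.05,"dz":0,"wx":0,"wy":0,"wz":0.087,"claw":0},{"dx":-3.75,"dy":4.05,"dz":0,"wx":0,"wy":0,"wz":0.087,"claw":0},{"dx":-3.75,"dy":4.05,"dz":0,"wx":0,"wy":0,"wz":0.087,"claw":0},{"dx":-3.75,"dy":4.05,"dz":0,"wx":0,"wy":0,"wz":0.087,"claw":0},{"dx":-3.75,"dy":4.05,"dz":0,"wx":0,"wy":0,"wz":0.087,"claw":0},{"dx":-3.75,"dy":4.05,"dz":0,"wx":0,"wy":0,"wz":0.087,"claw":0}]'
python3 -m handwheel '[{"dx":-3.75,"dy":4.05,"dz":0,"wx":0,"wy":0,"wz":0.087,"claw":0},{"dx":-3.75,"dy":4.05,"dz":0,"wx":0,"wy":0,"wz":0.087,"claw":0},{"dx":-3.75,"dy":4.05,"dz":0,"wx":0,"wy":0,"wz":0.087,"claw":0},{"dx":-3.75,"dy":4.05,"dz":0,"wx":0,"wy":0,"wz":0.087,"claw":0},{"dx":-3.75,"dy":4.05,"dz":0,"wx":0,"wy":0,"wz":0.087,"claw":0},{"dx":-3.75,"dy":4.05,"dz":0,"wx":0,"wy":0,"wz":0.087,"claw":0},{"dx":-2.6,"dy":2.8,"dz":0,"wx":0,"wy":0,"wz":0.06,"claw":0},{"dx":-0.9,"dy":0.9,"dz":0,"wx":0,"wy":0,"wz":0.02,"claw":0}]'
python3 -m handwheel '[{"dx":0,"dy":0,"dz":0,"wx":0,"wy":0,"wz":0,"claw":0},{"dx":0,"dy":0,"dz":0,"wx":0,"wy":0,"wz":0,"claw":0}]'
python3 -c "
from h import *
print(tool_step([.5203,-.3247,.117]))"
```

```text
clock: 43.78
position: [0.5225, 0.3975, 0.2762]
tool_rot: [3.141, -0.001, 1.304]
force: [1.1, 0.5, -2.8]
grip_width: 0.0469
finger_force: 61.9
clock: 44.78
position: [0.6322, 0.0276, 0.2747]
tool_rot: [-3.141, 0.002, 0.687]
force: [1.4, -0.5, -2.1]
grip_width: 0.0469
finger_force: 61.9
clock: 45.78
position: [0.5128, -0.3296, 0.2751]
tool_rot: [3.141, 0.002, 0.083]
force: [0.6, -0.2, -1.6]
grip_width: 0.047
finger_force: 61.9
clock: 46.02
position: [0.5162, -0.3255, 0.2754]
tool_rot: [-3.141, 0.0, 0.092]
force: [-0.0, 1.2, -1.2]
grip_width: 0.0471
finger_force: 61.9
[ 0.42 -0.03 15.84]
```

```bash
python3 -m handwheel '[{"dx":0.4,"dy":0,"dz":2,"wx":0,"wy":0,"wz":0,"claw":0},{"dx":0,"dy":0,"dz":4,"wx":0,"wy":0,"wz":0,"claw":0},{"dx":0,"dy":0,"dz":4,"wx":0,"wy":0,"wz":0,"claw":0},{"dx":0,"dy":0,"dz":3,"wx":0,"wy":0,"wz":0,"claw":0},{"dx":0,"dy":0,"dz":1.8,"wx":0,"wy":0,"wz":0,"claw":0},{"dx":0,"dy":0,"dz":0.3,"wx":0,"wy":0,"wz":0,"claw":0},{"dx":0,"dy":0,"dz":0,"wx":0,"wy":0,"wz":0,"claw":0},{"dx":0,"dy":0,"dz":0,"wx":0,"wy":0,"wz":0,"claw":0}]'
python3 -c "
from h import *
print(tool_step([.5203,-.3247,.117]))"
```

```text
clock: 47.02
position: [0.5199, -0.3264, 0.1258]
tool_rot: [3.141, -0.001, 0.09]
force: [-0.5, -0.1, -1.6]
grip_width: 0.0474
finger_force: 61.9
[ 0.05 -0.17  0.88]
```

```bash
python3 -m handwheel '[{"dx":0.05,"dy":-0.15,"dz":0.5,"wx":0,"wy":0,"wz":0,"claw":0},{"dx":0,"dy":0,"dz":0.3,"wx":0,"wy":0,"wz":0,"claw":0},{"dx":0,"dy":0,"dz":0,"wx":0,"wy":0,"wz":0,"claw":0},{"dx":0,"dy":0,"dz":0,"wx":0,"wy":0,"wz":0,"claw":0}]'
python3 -m handwheel '[{"dx":0,"dy":0,"dz":0.1,"wx":0,"wy":0,"wz":0,"claw":0},{"dx":0,"dy":0,"dz":0,"wx":0,"wy":0,"wz":0,"claw":0}]'
```

```text
clock: 47.52
position: [0.5201, -0.3246, 0.1172]
tool_rot: [-3.141, -0.001, 0.09]
force: [-0.3, 1.5, 5.1]
grip_width: 0.0473
finger_force: 63.3
clock: 47.78
position: [0.5204, -0.3248, 0.117]
tool_rot: [3.142, -0.002, 0.09]
force: [-2.8, 3.2, 20.1]
grip_width: 0.0468
finger_force: 65.4
```

```bash
python3 -m handwheel '[{"dx":0,"dy":0,"dz":-0.1,"wx":0,"wy":0,"wz":0,"claw":0},{"dx":0,"dy":0,"dz":0,"wx":0,"wy":0,"wz":0,"claw":100},{"dx":0,"dy":0,"dz":0,"wx":0,"wy":0,"wz":0,"claw":100},{"dx":0,"dy":0,"dz":0,"wx":0,"wy":0,"wz":0,"claw":100},{"dx":0,"dy":0,"dz":-2,"wx":0,"wy":0,"wz":0,"claw":100},{"dx":0,"dy":0,"dz":-5,"wx":0,"wy":0,"wz":0,"claw":100},{"dx":0,"dy":0,"dz":-5,"wx":0,"wy":0,"wz":0,"claw":100},{"dx":0,"dy":0,"dz":-5,"wx":0,"wy":0,"wz":0,"claw":100}]'
python3 -m handwheel '[{"dx":0.3,"dy":-5.6,"dz":0,"wx":0,"wy":0,"wz":0,"claw":100},{"dx":0.3,"dy":-5.6,"dz":0,"wx":0,"wy":0,"wz":0,"claw":100},{"dx":0.3,"dy":-5.6,"dz":0,"wx":0,"wy":0,"wz":0,"claw":100},{"dx":0.3,"dy":-5.6,"dz":0,"wx":0,"wy":0,"wz":0,"claw":100},{"dx":0.3,"dy":-5.6,"dz":0,"wx":0,"wy":0,"wz":0,"claw":100},{"dx":0.3,"dy":-5.6,"dz":0,"wx":0,"wy":0,"wz":0,"claw":100},{"dx":0.3,"dy":-5.6,"dz":0,"wx":0,"wy":0,"wz":0,"claw":100},{"dx":0.3,"dy":-5.6,"dz":0,"wx":0,"wy":0,"wz":0,"claw":100}]'
python3 -m handwheel '[{"dx":0.3,"dy":-5.6,"dz":0,"wx":0,"wy":0,"wz":0,"claw":100},{"dx":0.3,"dy":-5.6,"dz":0,"wx":0,"wy":0,"wz":0,"claw":100},{"dx":0,"dy":0,"dz":0,"wx":0,"wy":0,"wz":-0.165,"claw":100},{"dx":0,"dy":0,"dz":0,"wx":0,"wy":0,"wz":-0.165,"claw":100},{"dx":0,"dy":0,"dz":0,"wx":0,"wy":0,"wz":-0.165,"claw":100},{"dx":0,"dy":0,"dz":0,"wx":0,"wy":0,"wz":-0.165,"claw":100},{"dx":0,"dy":0,"dz":0,"wx":0,"wy":0,"wz":-0.165,"claw":100},{"dx":0,"dy":0,"dz":0,"wx":0,"wy":0,"wz":-0.165,"claw":100}]'
python3 -m handwheel '[{"dx":0,"dy":0,"dz":0,"wx":0,"wy":0,"wz":-0.165,"claw":100},{"dx":0,"dy":0,"dz":0,"wx":0,"wy":0,"wz":0,"claw":100},{"dx":0,"dy":0,"dz":0,"wx":0,"wy":0,"wz":0,"claw":100}]'
python3 - <<'E'
from h import *
print(tool_step([.502,.233,.0668]))
d=pic("top"); print([(n,m["p"],m["rect"]) for n in("pepper_mill","spice_jar","salt_shaker") for m in optics.masks_of(n,"top")])
d=pic("scene"); print([(n,m["p"],m["rect"]) for n in("pepper_mill",) for m in optics.masks_of(n,"scene")])
E
```

```text
clock: 48.78
position: [0.5195, -0.3248, 0.2899]
tool_rot: [3.141, -0.001, 0.089]
force: [1.6, -0.1, 0.2]
grip_width: 0.0853
finger_force: 0.0
clock: 49.78
position: [0.5034, 0.1252, 0.2882]
tool_rot: [-3.141, -0.001, 0.089]
force: [2.1, -0.7, -0.1]
grip_width: 0.0856
finger_force: 0.0
clock: 50.78
position: [0.4997, 0.2354, 0.2882]
tool_rot: [3.141, -0.001, 1.084]
force: [0.6, -0.5, -0.5]
grip_width: 0.0853
finger_force: 0.0
clock: 51.15
position: [0.4997, 0.2355, 0.2874]
tool_rot: [3.141, -0.0, 1.24]
force: [0.5, -0.9, 0.0]
grip_width: 0.0854
finger_force: 0.0
[-0.17  0.29 22.06]
[('pepper_mill', 0.57, [345.3, 169.7, 24.0, 26.2]), ('salt_shaker', 0.71, [386.8, 217.7, 20.1, 14.8]), ('salt_shaker', 0.65, [311.2, 194.5, 9.7, 16.4]), ('salt_shaker', 0.63, [242.8, 167.0, 15.7, 14.1])]
[('pepper_mill', 0.75, [301.4, 209.3, 19.6, 40.3])]
```

Mill standing back on its seat. Next is the jam jar.

```bash
python3 -m handwheel '[{"dx":-0.15,"dy":0.3,"dz":4,"wx":0,"wy":0,"wz":0,"claw":100},{"dx":0,"dy":0,"dz":6,"wx":0,"wy":0,"wz":0,"claw":100},{"dx":0,"dy":0,"dz":6,"wx":0,"wy":0,"wz":0,"claw":100},{"dx":0,"dy":0,"dz":4,"wx":0,"wy":0,"wz":0,"claw":100},{"dx":0,"dy":0,"dz":2,"wx":0,"wy":0,"wz":0,"claw":100},{"dx":0,"dy":0,"dz":0,"wx":0,"wy":0,"wz":0,"claw":100},{"dx":0,"dy":0,"dz":0,"wx":0,"wy":0,"wz":0,"claw":100}]' 40
python3 -c "
from h import *
print(tool_step([.502,.233,.0668]))"
python3 -m handwheel '[{"dx":0,"dy":0,"dz":0,"wx":0,"wy":0,"wz":0,"claw":0},{"dx":0,"dy":0,"dz":0,"wx":0,"wy":0,"wz":0,"claw":0},{"dx":0,"dy":0,"dz":0,"wx":0,"wy":0,"wz":0,"claw":0},{"dx":0,"dy":0,"dz":0,"wx":0,"wy":0,"wz":0,"claw":0}]' 70
python3 -m handwheel '[{"dx":0,"dy":0,"dz":-0.5,"wx":0,"wy":0,"wz":0,"claw":0},{"dx":0,"dy":0,"dz":-1.5,"wx":0,"wy":0,"wz":0,"claw":0},{"dx":0,"dy":0,"dz":0,"wx":0,"wy":0,"wz":0,"claw":0}]'
```

```text
clock: 52.32
position: [0.5024, 0.2336, 0.0677]
tool_rot: [3.141, -0.001, 1.245]
force: [0.1, 0.3, 0.9]
grip_width: 0.0852
finger_force: 0.0
[-0.07 -0.01  0.09]
clock: 52.82
position: [0.5026, 0.2337, 0.0682]
tool_rot: [3.14, -0.002, 1.244]
force: [-2.1, -0.9, 18.1]
grip_width: 0.0562
finger_force: 70.0
clock: 53.2
position: [0.5025, 0.2337, 0.0881]
tool_rot: [3.14, -0.001, 1.245]
force: [0.1, 0.2, -4.8]
grip_width: 0.056
finger_force: 75.4
```

```bash
python3 -m handwheel '[{"dx":0,"dy":0,"dz":-2,"wx":0,"wy":0,"wz":0,"claw":0},{"dx":0,"dy":0,"dz":-4,"wx":0,"wy":0,"wz":0,"claw":0},{"dx":0,"dy":0,"dz":-5,"wx":0,"wy":0,"wz":0,"claw":0},{"dx":0,"dy":0,"dz":-4,"wx":0,"wy":0,"wz":0,"claw":0},{"dx":0,"dy":0,"dz":-2,"wx":0,"wy":0,"wz":0,"claw":0},{"dx":0,"dy":0,"dz":0,"wx":0,"wy":0,"wz":0,"claw":0}]'
python3 -m handwheel '[{"dx":-1.3,"dy":1,"dz":0,"wx":0,"wy":0,"wz":0.03,"claw":0},{"dx":-2.8,"dy":2.1,"dz":0,"wx":0,"wy":0,"wz":0.065,"claw":0},{"dx":-4.05,"dy":3.1,"dz":0,"wx":0,"wy":0,"wz":0.095,"claw":0},{"dx":-4.05,"dy":3.1,"dz":0,"wx":0,"wy":0,"wz":0.095,"claw":0},{"dx":-4.05,"dy":3.1,"dz":0,"wx":0,"wy":0,"wz":0.095,"claw":0},{"dx":-4.05,"dy":3.1,"dz":0,"wx":0,"wy":0,"wz":0.095,"claw":0},{"dx":-4.05,"dy":3.1,"dz":0,"wx":0,"wy":0,"wz":0.095,"claw":0}]'
python3 -m handwheel '[{"dx":-4.05,"dy":3.1,"dz":0,"wx":0,"wy":0,"wz":0.095,"claw":0},{"dx":-4.05,"dy":3.1,"dz":0,"wx":0,"wy":0,"wz":0.095,"claw":0},{"dx":-4.05,"dy":3.1,"dz":0,"wx":0,"wy":0,"wz":0.095,"claw":0},{"dx":-4.05,"dy":3.1,"dz":0,"wx":0,"wy":0,"wz":0.095,"claw":0},{"dx":-4.05,"dy":3.1,"dz":0,"wx":0,"wy":0,"wz":0.095,"claw":0},{"dx":-2.8,"dy":2.1,"dz":0,"wx":0,"wy":0,"wz":0.065,"claw":0},{"dx":-1.5,"dy":1.15,"dz":0,"wx":0,"wy":0,"wz":0.035,"claw":0},{"dx":0,"dy":0,"dz":0,"wx":0,"wy":0,"wz":0,"claw":0}]'
python3 -c "
from h import *
s=monitor.observe(); print(s['tool_rot'],tool_step([.3927,-.3331,.0585],s))"
```

```text
clock: 53.95
position: [0.5022, 0.2337, 0.2577]
tool_rot: [3.14, -0.002, 1.245]
force: [0.8, 0.1, -5.4]
grip_width: 0.056
finger_force: 76.2
clock: 54.82
position: [0.5269, -0.0708, 0.2556]
tool_rot: [-3.141, 0.002, 0.67]
force: [1.4, -0.9, -5.5]
grip_width: 0.0558
finger_force: 76.0
clock: 55.82
position: [0.3839, -0.338, 0.2562]
tool_rot: [-3.141, 0.001, 0.097]
force: [0.3, 0.4, -5.3]
grip_width: 0.0558
finger_force: 76.2
[-3.14141394e+00  1.12032230e-03  9.69348331e-02] [ 0.94 -0.4  19.77]
```

```bash
python3 -m handwheel '[{"dx":0.9,"dy":-0.4,"dz":3,"wx":0,"wy":0,"wz":0,"claw":0},{"dx":0,"dy":0,"dz":5,"wx":0,"wy":0,"wz":0,"claw":0},{"dx":0,"dy":0,"dz":5,"wx":0,"wy":0,"wz":0,"claw":0},{"dx":0,"dy":0,"dz":3.5,"wx":0,"wy":0,"wz":0,"claw":0},{"dx":0,"dy":0,"dz":2,"wx":0,"wy":0,"wz":0,"claw":0},{"dx":0,"dy":0,"dz":0.5,"wx":0,"wy":0,"wz":0,"claw":0},{"dx":0,"dy":0,"dz":0,"wx":0,"wy":0,"wz":0,"claw":0},{"dx":0,"dy":0,"dz":0,"wx":0,"wy":0,"wz":0,"claw":0}]'
python3 -c "
from h import *
print(tool_step([.3927,-.3331,.0585]))"
```

```text
clock: 56.82
position: [0.3943, -0.3324, 0.0676]
tool_rot: [3.141, -0.001, 0.1]
force: [-0.1, -0.7, -4.9]
grip_width: 0.0558
finger_force: 76.1
[-0.17  0.05  0.91]
```

```bash
python3 -m handwheel '[{"dx":-0.15,"dy":0.05,"dz":0.5,"wx":0,"wy":0,"wz":0,"claw":0},{"dx":0,"dy":0,"dz":0.3,"wx":0,"wy":0,"wz":0,"claw":0},{"dx":0,"dy":0,"dz":0,"wx":0,"wy":0,"wz":0,"claw":0},{"dx":0,"dy":0,"dz":0,"wx":0,"wy":0,"wz":0,"claw":0}]'
python3 -m handwheel '[{"dx":0,"dy":0,"dz":0.1,"wx":0,"wy":0,"wz":0,"claw":0},{"dx":0,"dy":0,"dz":0,"wx":0,"wy":0,"wz":0,"claw":0}]'
```

```text
clock: 57.32
position: [0.3924, -0.333, 0.0588]
tool_rot: [3.142, -0.0, 0.1]
force: [-0.6, 0.2, -3.3]
grip_width: 0.0558
finger_force: 76.3
clock: 57.58
position: [0.3924, -0.3331, 0.0586]
tool_rot: [3.142, -0.001, 0.099]
force: [-3.5, 3.2, 20.0]
grip_width: 0.0553
finger_force: 77.9
```

```bash
python3 -m handwheel '[{"dx":0,"dy":0,"dz":-0.1,"wx":0,"wy":0,"wz":0,"claw":0},{"dx":0,"dy":0,"dz":0,"wx":0,"wy":0,"wz":0,"claw":100},{"dx":0,"dy":0,"dz":0,"wx":0,"wy":0,"wz":0,"claw":100},{"dx":0,"dy":0,"dz":0,"wx":0,"wy":0,"wz":0,"claw":100},{"dx":0,"dy":0,"dz":-2,"wx":0,"wy":0,"wz":0,"claw":100},{"dx":0,"dy":0,"dz":-5,"wx":0,"wy":0,"wz":0,"claw":100},{"dx":0,"dy":0,"dz":-6,"wx":0,"wy":0,"wz":0,"claw":100},{"dx":0,"dy":0,"dz":-6,"wx":0,"wy":0,"wz":0,"claw":100}]'
python3 -m handwheel '[{"dx":3,"dy":0,"dz":-4,"wx":0,"wy":0,"wz":0,"claw":100},{"dx":5,"dy":-1,"dz":-3,"wx":0,"wy":0,"wz":0,"claw":100},{"dx":5,"dy":-1,"dz":-3,"wx":0,"wy":0,"wz":0,"claw":100},{"dx":0,"dy":-2,"dz":-3,"wx":0,"wy":0,"wz":0,"claw":100},{"dx":0,"dy":0,"dz":0,"wx":0,"wy":0,"wz":0,"claw":100},{"dx":0,"dy":0,"dz":0,"wx":0,"wy":0,"wz":0,"claw":100}]'
python3 - <<'E'
from h import *
d=pic("wrist"); s=pic("scene")
a=cv2.resize(d["frame"][90:290,60:330],None,fx=2.2,fy=2.2,interpolation=cv2.INTER_CUBIC)
b=cv2.resize(s["frame"][150:290,230:330],(314,440),interpolation=cv2.INTER_CUBIC)
cv2.imwrite("pics/fin.png",cv2.resize(np.hstack([a,b]),None,fx=.87,fy=.87)); print(monitor.observe()["position"])
E
```

```text
clock: 58.58
position: [0.392, -0.3329, 0.2507]
tool_rot: [3.142, 0.0, 0.099]
force: [1.8, -0.4, -0.6]
grip_width: 0.0856
finger_force: 0.0
clock: 59.32
position: [0.5173, -0.2803, 0.3783]
tool_rot: [-3.141, 0.0, 0.099]
force: [0.5, 0.3, 0.3]
grip_width: 0.0853
finger_force: 0.0
[ 0.51717738 -0.28051352  0.37812242]
```

View pics/fin.png

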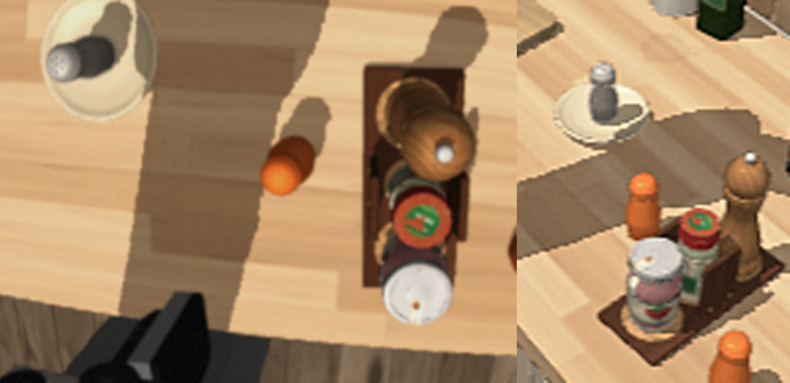

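The mill, spice jar and jam jar stand upright on the stand (knob at (444,152), cap at (422,218), lid at (416,291)). The grey shaker is upright on the plate. I'll check the positions and hand in.

```bash
python3 - <<'E'
from h import *
d=pic("wrist")
for n,u,v,z in(("mill",444,152,.18),("spice",421,220,.118),("jam",416,293,.111)): print(n,back(d,60+u/1.914,90+v/1.914,z,True).round(4))
E
python3 -c "
from workcell import job_done
print(job_done())"
```

```text
mill [ 0.5216 -0.3266  0.18  ]
spice [ 0.4556 -0.3262  0.118 ]
jam [ 0.3912 -0.3313  0.111 ]
the job is handed in; nothing more can be done
None
```

The job is done and handed in at about 59 s: the salt shaker stands 2–3 mm from the plate's middle, the spice jar is in the middle of the bay, and the pepper mill and jam jar are back within about 2 mm of where they stood, everything upright in the final picture.

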